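# Tighten the heat-sink vise with its ratchet lever

### The job

The small vise that holds the finned heat sink is still loose, and its ratchet lever has hardly any swing left in the tightening direction. Lift the lever off its serrations by the knob, swing it back counterclockwise (seen from above), let it drop in again and turn it clockwise until the jaw is tight on the heat sink, then let go. Leave the other vise, with the circuit board, as it is.

Things in the scene. Friction and masses are not known exactly. Their poses are not given: they have to be found in the camera images.
- vise: Small grey vise on a 90 x 167 x 10 mm aluminium plate, fixed to the bench, a finned aluminium heat sink between its jaws. Origin on the lever's vertical pivot axis at bench-top height; own y points from the pivot to the sink (centre at y = 83 mm), z up. On its 48 mm high housing lies a steel ring with 24 radial serrations (the screw) and on that the lever.
- hub (a point): Top of the lever's dark round hub (radius 34 mm) on the pivot axis, 82 mm above the bench when down. The arm, 14 mm wide, runs from it at 62 to 74 mm above the bench and carries an upright black knob, 110 mm from the axis. Two steel pins, 41 mm from the axis and 84 mm above the bench at the top, stop the arm's swing, also when lifted.
- knob_center (a point): Middle of the knob of the heat-sink vise's lever, 96 mm above the bench with the lever down. Upright black cylinder, 22 mm in diameter, from 75 to 118 mm above the bench. It moves on a circle of radius 110 mm about the pivot axis and revolves freely on its own upright axis, so that a gripper holding it need not turn with the lever.
- lever (a joint): Swing of that lever, rad, growing clockwise seen from above: 0 at the back stop (arm 75 degrees clockwise of the vise's own x axis), 1.9 at the forward stop. Starts near the forward stop. Lifted, it turns very easily; engaged, it carries the screw with it in both directions.
- lift (a joint): Height of that lever above its lowest place, m, at most 0.014. It is clear of the serrations above 0.004: lift it about 0.010. A light spring and its weight (4 to 6 N) pull it down. Open the grip around the knob to let it drop: it then slips by itself into the nearest gap, turning up to 8 degrees (knob up to 15 mm along its circle; serrations are 15 degrees apart).
- screw (a joint): Turn of the serrated ring that drives the jaw, rad, growing clockwise from above: 0 loose (jaw 10 mm off the sink), 1.1 jaw touches the sink, firm stop at 1.15. Stays where it is left; takes 0.25 N m (2 to 3 N at the knob). Starts near 0.05 and cannot go below 0, so the engaged lever cannot be swung back without lifting.
- other_knob (a point): Middle of the knob of the other vise's lever, 96 mm above the bench. That vise has the same housing and lever, but a small flat circuit board is in its jaws, already tight. To be left alone.

How it is judged:
By the outcome, as a careful person would: the job done as asked, in the order asked, and still so for the second after the job is handed in, with the robot touching nothing.
It also fails if it takes over 48 s, if anything falls off the work surface, if the arm or the gripper's body presses on something with over 40 N, if the wrist force passes 120 N, or if a joint passes its speed limit or range.

### The arm

A 6-joint arm with a two-finger parallel gripper is mounted at the origin on a cart in front of the work surface, level with it; the furniture and walls round the work are solid. World frame = base frame: x ahead of the robot, y to its left, z up, the work surface at z = 0. Lengths are in mm, angles in rad, forces in N, time in s.
With the tool pointing down it reaches from about 325 to 875 mm from the base axis. Payload 4.4 kg.
Tool frame: the origin (TCP) lies midway between the tips of the shut fingers; the grasp point (between the pads) lies 19 mm behind it (grip_point_offset is the distance from the TCP to the grasp point, in mm); z points along the fingers, y is the direction in which the jaws open and shut (so a half turn about z gives the same grasp; the last joint's range is limited). The gripper opens to 85 mm and grips with 20 to 120 N. Pads are 22 mm wide; open, the fingers measure 114 mm over their backs; the gripper's body (76 mm by 85 mm) begins 54 mm behind the grasp point. The pads swing forward as they close: fully open they stand 13 mm farther back than shut.
Start: joints at [-1.308, 0.207, 1.542, -0, 1.393, -0.15], TCP at [230.664, -526.708, 206.582] pointing down, gripper open.
Joint ranges: [-2.73, 2.73], [-0.86, 2.22], [0.23, 2.46], [-1.11, 4.25], [0.08, 2.63], [-2.82, 2.82]. Speed limits (rad/s): [2.79, 2.79, 3.14, 3.14, 3.14, 3.14].

### API

Orientations are given as a 3x3 rotation matrix whose columns are the frame's x, y, z axes.
In Python, from rig import * gives the robot as it stands.
- The arm moves only by the shell command python3 -m crank 'ROWS' [FORCE]. ROWS is JSON, a list of rows, each a list of 5 numbers: the shift along the world's x, y, z in m, then the turn about the world's z in rad, then the finger opening in m, from 0 to 0.0854. In form: [[dx, dy, dz, turn, gripper], ...]. A call has 1 to 12 rows; each row is the pose to reach, as a shift and turn from the pose commanded when the call began; what a row does not reach only later rows make up. A row lasts 1/12 s, in which the tool goes at most 41.7 mm and 7.16 degrees, less where a joint would pass 70% of its speed; a pose out of reach is approached as far as the arm can. A call with a gripper value outside its range is refused whole. The fingers move at their own pace and stop on an object; FORCE is the grip in N (left out, the last holds). Time passes only in rows, so rows that repeat a pose let the fingers close. It gives the time, the measured TCP pose, the force and the opening at its end, in the units of the state.
- state(): the state, without advancing time (a new reading comes with each control period).
- grab_frame(name): name is "scene" or "side" or "wrist"; returns (picture, depth): 420x560x3 uint8, red, green, blue; 420x560 float32, mm along the optical axis (not along the pixel's ray), 0 where there is no reading.
- camera_info(name): a dict with "camera_matrix" (3x3 intrinsics, pixels), "xyz" and "rotation" of the camera in the world. Camera axes: x right, y down, z forward; pixel columns grow to the right and rows downward; lengths in mm; the calibration is good to about 2 mm. A picture is of the moment at which its call begins: read the wrist's pose just before it. camera_info takes no time and is no camera call; for the wrist camera it gives the pose at the moment of the call.
- job_done(): hands the job in, once; it reports no verdict.
The state is a dict: "time": time; "q": joint angles; "joint_velocities": joint speeds; "joint_torque": joint torques, N m; "ee_pos": TCP position; "orientation": TCP orientation; "contact_force": force on the tool from outside, world axes, zero at the start; "torque": the same for the moment, N m; "finger_gap": finger opening in mm.
Only numpy, scipy, OpenCV 4.12 (cv2) and the standard library are available. Lean on these libraries where they do the work, as an engineer would, in place of code of your own. Each camera call takes 0.05 s, during which the arm holds its last target.

## Working session

There is one attempt and no reset: what is moved stays moved. The work goes in short steps, Python scripts to look and compute and a shell command to move; the robot and the scene stay as the last step left them, time stands still between calls to the robot, and variables do not carry over. Pictures are saved under pics/ and viewed, and the job is handed in when it is done.

```bash
ls; mkdir -p pics; python3 - <<'E'
from rig import *
import cv2,numpy as np
s=state();print(s['time'],s['ee_pos'],s['finger_gap'],s['contact_force'])
for n in ["scene","side"]:
    p,d=grab_frame(n);cv2.imwrite(f"pics/{n}0.png",p[:,:,::-1]);np.save(f"pics/{n}0.npy",d)
    c=camera_info(n);print(n,c['xyz'],np.round(c['rotation'],3).tolist(),np.round(c['camera_matrix'],1).tolist())
E
```

```text
pics
0.0 [ 230.44447024 -525.8980478   205.39092962] 85.18678658011314 [-1.14712577  0.20172844 -0.08002789]
scene [204.08149791 380.52826057 673.93722822] [[-0.79, -0.426, 0.442], [-0.614, 0.537, -0.578], [0.009, -0.728, -0.685]] [[489.3, 0.0, 276.7], [0.0, 489.3, 212.9], [0.0, 0.0, 1.0]]
side [ 310.72000597 -993.03191921  427.97317063] [[0.957, -0.079, 0.278], [-0.288, -0.344, 0.894], [0.025, -0.936, -0.352]] [[515.4, 0.0, 277.3], [0.0, 515.4, 205.6], [0.0, 0.0, 1.0]]
```

View pics/scene0.png

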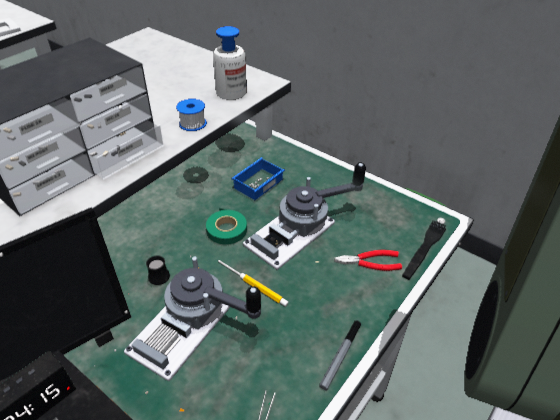

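View pics/side0.png

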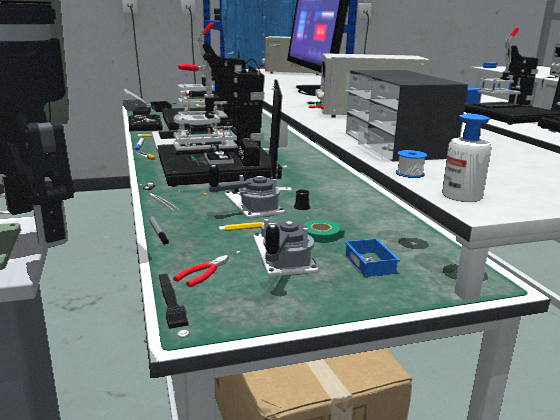

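The scene view shows the heat-sink vise with fins at about (165,340), its hub at (193,283) and its knob at (254,300). The other vise has its hub at (304,200) and its knob at (360,173). Next I'll measure these with depth.

```bash
cat > h.py <<'E'
import numpy as np,cv2
def back(ci,u,v,d):
    K=np.array(ci['camera_matrix']);R=np.array(ci['rotation']);t=np.array(ci['xyz'])
    u=np.asarray(u,float);v=np.asarray(v,float)
    r=np.stack([(u-K[0,2])/K[0,0],(v-K[1,2])/K[1,1],np.ones_like(u)],-1)
    return (r*np.asarray(d,float)[...,None])@R.T+t
def cloud(ci,d):
    v,u=np.mgrid[:d.shape[0],:d.shape[1]]
    return back(ci,u,v,d)
def plane(ci,u,v,z):
    p=back(ci,u,v,np.ones_like(np.asarray(u,float)));t=np.array(ci['xyz']);r=p-t
    return t+r*((z-t[2])/r[...,2])[...,None]
def proj(ci,P):
    K=np.array(ci['camera_matrix']);R=np.array(ci['rotation']);t=np.array(ci['xyz'])
    c=(np.asarray(P)-t)@R;c=c@K.T;return c[...,:2]/c[...,2:]
E
python3 - <<'E'
from rig import *
from h import *
ci=camera_info("scene");p=cv2.imread("pics/scene0.png");d=np.load("pics/scene0.npy")
X=cloud(ci,d);ok=d>0
cv2.imwrite("pics/z1.png",cv2.resize(p[240:390,110:300],None,fx=4,fy=4,interpolation=cv2.INTER_CUBIC))
print("bench z",np.median(X[330:350,255:280,2]))
roi=np.zeros(d.shape,bool);roi[240:390,110:300]=1
# horizontal slab points
for nm,lo,hi in [("hubtop",79,86),("knobtop",112,124),("plate",6,14)]:
    m=roi&ok&(X[...,2]>lo)&(X[...,2]<hi);P=X[m];print(nm,m.sum(),P.min(0).round(),P.max(0).round(),P.mean(0).round(1))
    cv2.imwrite(f"pics/m_{nm}.png",(m*255).astype(np.uint8)[240:390,110:300])
E
```

```text
bench z 3.1217127823133524
hubtop 269 [480.  44.  79.] [664. 183.  86.] [595.9  95.1  81.8]
knobtop 204 [480.  50. 112.] [665. 175. 124.] [532.7  88.7 117.7]
plate 3109 [ 397. -147.    6.] [822. 243.  14.] [575.5  69.6  10.5]
```

View pics/z1.png

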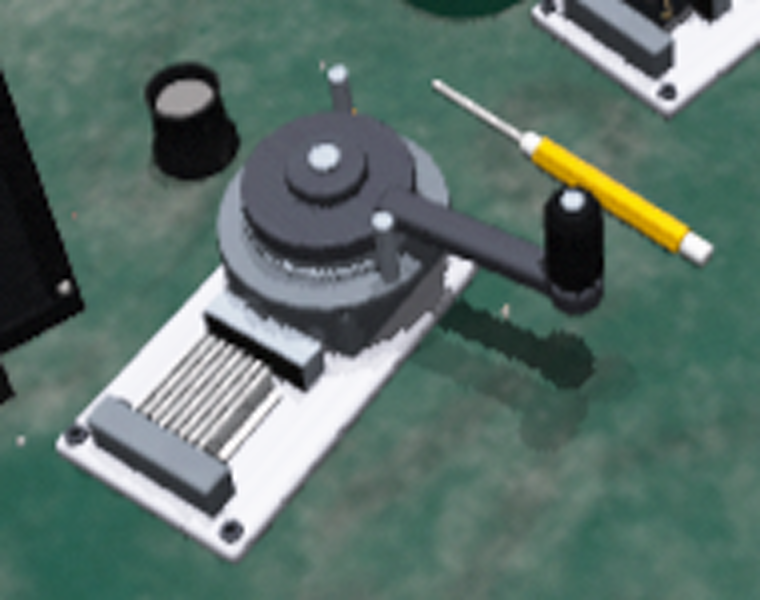

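```bash
python3 - <<'E'
from rig import *
from h import *
ci=camera_info("scene");d=np.load("pics/scene0.npy");X=cloud(ci,d)
f=lambda u,v:(u/4+110-.4,v/4+240-.4)
def pl(n,u,v,z):
    a=f(u,v);iu,iv=round(a[0]),round(a[1]);print(n,np.round(a,1),plane(ci,a[0],a[1],z).round(1),"depth",X[iv,iu].round(1))
pl("bolt",323,156,84);pl("hubtier",325,168,82)
pl("knobcap",572,200,118)
pl("pinA",337,73,84);pl("pinB",382,219,84)
for uv in [(60,447),(237,557),(475,270)]: pl("corner",*uv,10)
# plate white mask -> points at z 10, min area rect
p=cv2.imread("pics/scene0.png");hsv=cv2.cvtColor(p,cv2.COLOR_BGR2HSV)
m=(hsv[...,1]<40)&(hsv[...,2]>190);m[:245]=0;m[:,:110]=0;m[:,300:]=0;m[385:]=0
n,l,st,c=cv2.connectedComponentsWithStats(m.astype(np.uint8));k=1+np.argmax(st[1:,4])
v,u=np.nonzero(l==k);P=plane(ci,u,v,10.)
r=cv2.minAreaRect(P[:,:2].astype(np.float32));print(r,cv2.boxPoints(r).round(1).tolist())
# other vise knob
print(X[163:190,355:368,:][(X[163:190,355:368,2]>105)&(X[163:190,355:368,2]<125)].mean(0))
# pivot from hub pixels dark disc height
for z in range(60,100,4): 
  mm=(abs(X[240:310,150:235,2]-z)<2); print(z,mm.sum(),X[240:310,150:235][mm].mean(0).round(1))
E
```

```text
bolt [190.4 278.6] [598.2  81.3  84. ] depth [599.2  81.4  82.4]
hubtier [190.8 281.6] [594.8  84.   82. ] depth [595.6  83.2  79.5]
knobcap [252.6 289.6] [492.   58.1 118. ] depth [489.4  60.2 121.3]
pinA [193.8 257.8] [624.1  47.7  84. ] depth [622.9  48.4  85. ]
pinB [205.1 294.4] [559.5  89.   84. ] depth [559.8  88.9  84.6]
corner [124.6 351.4] [625.2 205.5  10. ] depth [624.2 205.2  11.6]
corner [168.8 378.8] [539.4 195.1  10. ] depth [541.5 193.7   5.1]
corner [228.4 307.1] [556.1  47.6  10. ] depth [558.   46.6   7.5]
((561.546142578125, 158.43649291992188), (146.44833374023438, 71.36668395996094), 60.21918487548828) [[494.20001220703125, 112.5999984741211], [556.0999755859375, 77.19999694824219], [628.9000244140625, 204.3000030517578], [566.9000244140625, 239.6999969482422]]
[ 518.53672557 -282.77850136  114.76219362]
60 31 [574.4 100.6  60.1]
64 67 [573.9  98.4  64. ]
68 267 [586.9  84.   68.8]
72 777 [591.2  81.7  71.5]
76 276 [563.3  74.3  75.7]
80 203 [597.   80.3  79.5]
84 62 [594.4  74.4  84.1]
88 4 [590.   70.9  86.7]
92 0 [nan nan nan]
96 0 [nan nan nan]<stdin>:21: RuntimeWarning: Mean of empty slice.
  ret = um.true_divide(
```

```bash
python3 - <<'E'
from rig import *
from h import *
s=state();print(np.round(s['orientation'],3).tolist())
R=np.array(s['orientation']);print(np.degrees(np.arctan2(R[1,1],R[0,1])))
V=np.array([597.5,81]);K=np.array([491.5,58.5]);e=np.array(s['ee_pos'])
print("knob ang",np.degrees(np.arctan2(*(K-V)[::-1])),np.hypot(*(K-V)),"to knob",K-e[:2])
E
```

```text
[[0.916, 0.401, -0.001], [0.401, -0.916, 0.002], [0.0, -0.002, -1.0]]
-66.3472699479467
knob ang -168.0160306279953 108.36166296250718 to knob [261.02824802 584.4790528 ]
```

```bash
python3 -m crank '[[0.012,0.026,0,0,0.085],[0.024,0.053,0,0,0.085],[0.037,0.083,0,0,0.085],[0.050,0.112,0,0,0.085],[0.065,0.145,0,0,0.085],[0.080,0.179,0,0,0.085],[0.095,0.213,0,0,0.085],[0.110,0.247,0,0,0.085],[0.125,0.280,0,0,0.085],[0.140,0.313,0,0,0.085],[0.155,0.347,0,0,0.085],[0.170,0.380,0,0,0.085]]' 40
python3 -m crank '[[0.012,0.027,0,0,0.085],[0.024,0.054,0,0,0.085],[0.036,0.081,0,0,0.085],[0.048,0.108,0,0,0.085],[0.060,0.135,0,0,0.085],[0.072,0.161,0,0,0.085],[0.080,0.180,0,0,0.085],[0.086,0.194,0,0,0.085],[0.090,0.203,0,0,0.085],[0.091,0.204,0,0,0.085],[0.091,0.204,0,0,0.085]]'
python3 - <<'E'
from rig import *
from h import *
s=state();e=np.array(s['ee_pos']);print(s['time'],e,np.round(s['q'],2))
ci=camera_info("wrist");p,d=grab_frame("wrist");cv2.imwrite("pics/w1.png",p[:,:,::-1]);np.save("pics/w1.npy",d)
np.savez("pics/w1c.npz",**{k:np.array(v) for k,v in ci.items()})
E
```

```text
time: 1.1
ee_pos: [400.7, -144.7, 206.3]
orientation: [[0.916, 0.401, -0.0], [0.401, -0.916, 0.0], [-0.0, -0.0, -1.0]]
contact_force: [0.2, -0.2, 0.0]
finger_gap: 85.0
time: 2.02
ee_pos: [491.5, 57.3, 206.2]
orientation: [[0.916, 0.402, -0.001], [0.402, -0.916, -0.0], [-0.001, 0.0, -1.0]]
contact_force: [-0.3, -1.6, -0.8]
finger_gap: 85.1
2.0167 [491.45297189  57.28047389 206.21551002] [-0.06  0.04  1.73 -0.    1.37  1.1 ]
```

View pics/w1.png

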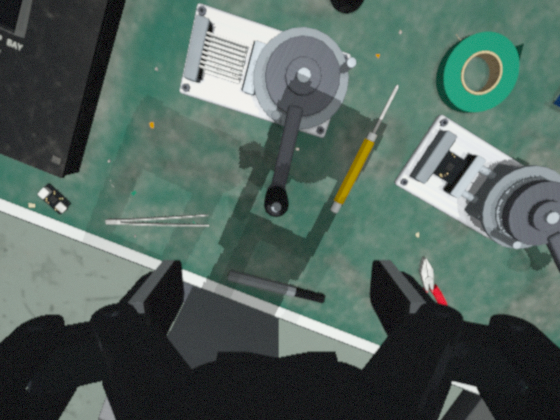

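The wrist view shows the knob top at about (276,207), the hub bolt at (304,75) and the pins at (349,62) and (273,95). The two fingers are at the bottom. I'll cross-check these positions against the scene measurement.

```bash
python3 - <<'E'
from h import *
ci=dict(np.load("pics/w1c.npz"));d=np.load("pics/w1.npy");X=cloud(ci,d)
p=cv2.imread("pics/w1.png");cv2.imwrite("pics/w1z.png",cv2.resize(p[20:230,180:380],None,fx=3.5,fy=3.5,interpolation=cv2.INTER_CUBIC))
print(ci['xyz'])
for n,u,v,z in [("bolt",304,75,84),("knob",276,203,118)]:
    print(n,plane(ci,u,v,z).round(1),X[v,u].round(1))
m=np.zeros(d.shape,bool);m[180:225,255:300]=1;m&=(X[...,2]>112)&(X[...,2]<126);v,u=np.nonzero(m);print(m.sum(),u.mean(),v.mean(),X[m].mean(0),plane(ci,u.mean(),v.mean(),118.))
E
```

```text
[553.42661331  84.53497389 371.95454597]
bolt [598.7  78.7  84. ] [599.4  78.6  79.2]
knob [494.7  58.9 118. ] [494.6  58.9 117.7]
412 275.8519417475728 205.03883495145632 [492.50975084  58.10651253 115.7357405 ] [493.06214061  58.34622993 118.        ]
```

View pics/w1z.png

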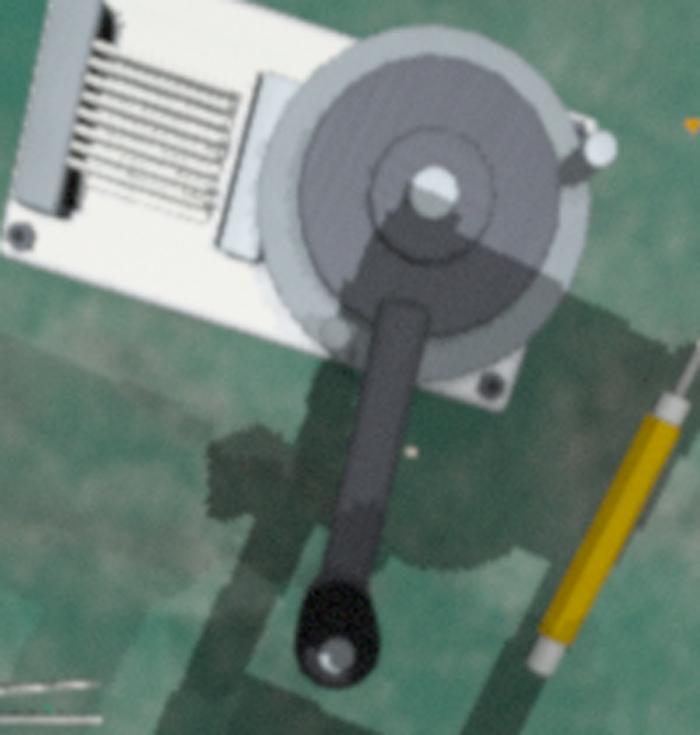

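```bash
python3 -m crank '[[0,0.0005,-0.02,0,0.085],[0,0.001,-0.045,0,0.085],[0,0.001,-0.07,0,0.085],[0,0.001,-0.095,0,0.085],[0,0.001,-0.115,0,0.085],[0,0.001,-0.126,0,0.085],[0,0.001,-0.126,0,0.07],[0,0.001,-0.126,0,0.055],[0,0.001,-0.126,0,0.04],[0,0.001,-0.126,0,0.03],[0,0.001,-0.126,0,0.02],[0,0.001,-0.126,0,0.015]]' 40
python3 -m crank '[[0,0,0,0,0.010],[0,0,0,0,0.010],[0,0,0,0,0.010]]' 40
```

```text
time: 3.07
ee_pos: [492.7, 58.2, 82.0]
orientation: [[0.916, 0.401, 0.002], [0.401, -0.916, -0.0], [0.002, 0.001, -1.0]]
contact_force: [-1.4, 0.3, 5.0]
finger_gap: 19.0
time: 3.32
ee_pos: [492.6, 58.2, 81.8]
orientation: [[0.916, 0.401, 0.002], [0.401, -0.916, -0.0], [0.002, 0.001, -1.0]]
contact_force: [-2.2, -0.7, 6.2]
finger_gap: 18.9
```

```bash
python3 -m crank '[[0,0,0.002,0,0.010],[0,0,0.004,0,0.010],[0,0,0.006,0,0.010],[0,0,0.008,0,0.010],[0,0,0.010,0,0.010],[0,0,0.0115,0,0.010],[0,0,0.0115,0,0.010]]' 40
python3 - <<'E'
from rig import *
from h import *
s=state();print(s['ee_pos'],s['contact_force'])
for n in ["side","scene"]:
    p,d=grab_frame(n);cv2.imwrite(f"pics/{n}1.png",p[:,:,::-1]);np.save(f"pics/{n}1.npy",d)
p=cv2.imread("pics/scene1.png");cv2.imwrite("pics/z2.png",cv2.resize(p[200:390,110:310],None,fx=3.5,fy=3,interpolation=cv2.INTER_CUBIC))
E
```

```text
time: 3.9
ee_pos: [492.5, 58.4, 92.3]
orientation: [[0.916, 0.401, 0.002], [0.401, -0.916, 0.0], [0.002, 0.0, -1.0]]
contact_force: [5.6, 0.9, -5.3]
finger_gap: 18.9
[492.48048371  58.42062419  92.25098478] [ 5.58384181  0.86437508 -5.2545711 ]
```

View pics/z2.png

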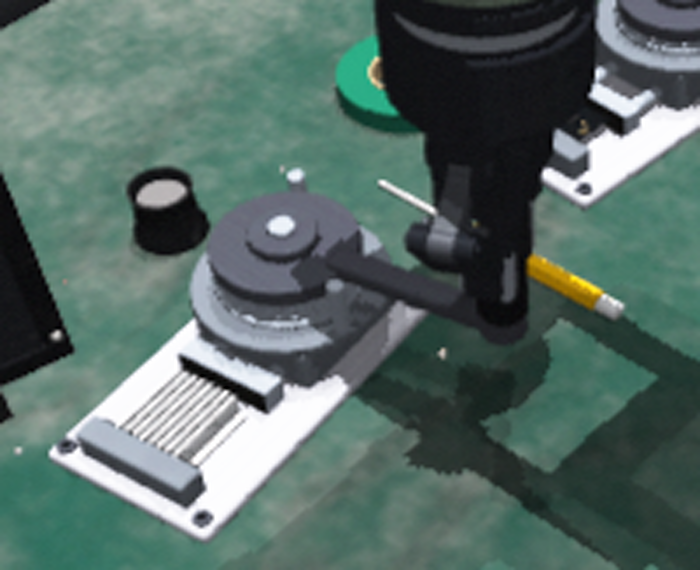

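```bash
python3 - <<'E'
from rig import *
from h import *
ci=camera_info("scene")
X0=cloud(ci,np.load("pics/scene0.npy"));X1=cloud(ci,np.load("pics/scene1.npy"))
print("dz hub/arm region",[np.median((X1-X0)[r,c,2]).round(1) for r,c in [(slice(272,276),slice(200,208)),(slice(282,290),slice(172,180)),(slice(298,301),slice(222,232))]])
for X in (X0,X1):
    print(np.median(X[284:290,172:180,2]).round(1))
# arc targets
V=np.array([598,80.]);K=np.array([492.5,58.4]);r=np.hypot(*(K-V));a0=np.arctan2(*(K-V)[::-1])%(2*np.pi);print(r,np.degrees(a0)-360)
for k in range(0,86,5):
    a=a0+np.radians(k);P=V+r*np.array([np.cos(a),np.sin(a)]);print(k,((P-K)/1000).round(4).tolist())
E
```

```text
dz hub/arm region [np.float64(10.0), np.float64(9.8), np.float64(6.2)]
70.9
80.5
107.68848592119772 -168.42920710153805
0 [0.0, 0.0]
5 [0.0023, -0.0091]
10 [0.0054, -0.018]
15 [0.0092, -0.0266]
20 [0.0138, -0.0348]
25 [0.019, -0.0426]
30 [0.0249, -0.0499]
35 [0.0315, -0.0566]
40 [0.0386, -0.0628]
45 [0.0462, -0.0683]
50 [0.0542, -0.0731]
55 [0.0627, -0.0772]
60 [0.0715, -0.0806]
65 [0.0805, -0.0831]
70 [0.0897, -0.0849]
75 [0.0991, -0.0859]
80 [0.1085, -0.086]
85 [0.1178, -0.0854]
```

```bash
python3 - <<'E'
import numpy as np
V=np.array([599.5,80.8]);K=np.array([492.5,58.4]);r=np.hypot(*(K-V));a0=np.arctan2(*(K-V)[::-1])%(2*np.pi);print(r,np.degrees(a0)-360)
o=K
for k in range(0,76,5):
    a=a0+np.radians(k);P=V+r*np.array([np.cos(a),np.sin(a)]);
    if k==40:o=P;
    print(k,((P-K)/1000).round(4).tolist(), ((P-o)/1000).round(4).tolist())
E
```

```text
109.31953164919798 -168.17612562768159
0 [0.0, 0.0] [0.0, 0.0]
5 [0.0024, -0.0092] [0.0024, -0.0092]
10 [0.0055, -0.0182] [0.0055, -0.0182]
15 [0.0094, -0.0269] [0.0094, -0.0269]
20 [0.0141, -0.0352] [0.0141, -0.0352]
25 [0.0195, -0.0431] [0.0195, -0.0431]
30 [0.0255, -0.0505] [0.0255, -0.0505]
35 [0.0322, -0.0573] [0.0322, -0.0573]
40 [0.0394, -0.0635] [0.0, 0.0]
45 [0.0472, -0.0691] [0.0077, -0.0056]
50 [0.0554, -0.074] [0.0159, -0.0104]
55 [0.064, -0.0781] [0.0245, -0.0146]
60 [0.0729, -0.0815] [0.0335, -0.0179]
65 [0.0821, -0.084] [0.0426, -0.0205]
70 [0.0915, -0.0858] [0.052, -0.0223]
75 [0.1009, -0.0868] [0.0615, -0.0232]
```

```bash
python3 -m crank '[[0.001,-0.004,0,0.02,0.010],[0.0024,-0.0092,0,0.06,0.010],[0.0055,-0.0182,0,0.11,0.010],[0.0094,-0.0269,0,0.16,0.010],[0.0141,-0.0352,0,0.21,0.010],[0.0195,-0.0431,0,0.26,0.010],[0.0255,-0.0505,0,0.31,0.010],[0.0322,-0.0573,0,0.36,0.010],[0.0360,-0.0608,0,0.39,0.010],[0.0394,-0.0635,0,0.42,0.010],[0.0394,-0.0635,0,0.42,0.010]]' 40
```

```text
time: 4.92
ee_pos: [530.4, -4.7, 91.1]
orientation: [[0.673, 0.74, -0.002], [0.74, -0.673, 0.002], [-0.0, -0.003, -1.0]]
contact_force: [3.0, 2.7, -5.0]
finger_gap: 19.0
```

```bash
python3 -m crank '[[0.0035,-0.0027,0,0.02,0.010],[0.0077,-0.0056,0,0.06,0.010],[0.0159,-0.0104,0,0.11,0.010],[0.0245,-0.0146,0,0.16,0.010],[0.0335,-0.0179,0,0.21,0.010],[0.0426,-0.0205,0,0.26,0.010],[0.052,-0.0223,0,0.31,0.010],[0.057,-0.0229,0,0.34,0.010],[0.0615,-0.0232,0,0.36,0.010],[0.0615,-0.0232,0,0.36,0.010],[0.0615,-0.0232,0,0.36,0.010]]' 40
python3 - <<'E'
from rig import *
from h import *
s=state();print(s['ee_pos'],s['contact_force'])
p,d=grab_frame("scene");cv2.imwrite("pics/scene2.png",p[:,:,::-1]);np.save("pics/scene2.npy",d)
cv2.imwrite("pics/z3.png",cv2.resize(p[200:390,110:310,::-1],None,fx=3.5,fy=3,interpolation=cv2.INTER_CUBIC))
E
```

```text
time: 5.83
ee_pos: [591.5, -28.6, 91.3]
orientation: [[0.369, 0.929, -0.003], [0.929, -0.369, -0.0], [-0.001, -0.002, -1.0]]
contact_force: [-0.2, -0.2, -4.7]
finger_gap: 18.9
[591.4911045  -28.60247391  91.33599959] [-0.18874968 -0.22367226 -4.7496376 ]
```

View pics/z3.png

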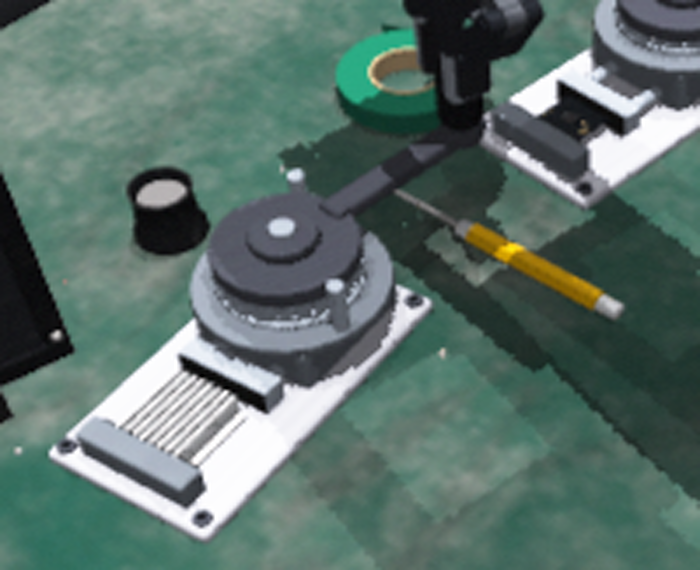

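The lever is lifted and swung back, with the arm close to the back pin. Next I'll open the fingers so it drops.

```bash
python3 -m crank '[[0,0,0,0,0.04],[0,0,0,0,0.06],[0,0,0,0,0.07],[0,0,0,0,0.07],[0,0,0,0,0.07],[0,0,0,0,0.07],[0,0,0,0,0.07]]' 40
python3 - <<'E'
from rig import *
from h import *
s=state();print(s['ee_pos'],s['contact_force'])
p,d=grab_frame("scene");cv2.imwrite("pics/scene3.png",p[:,:,::-1]);np.save("pics/scene3.npy",d)
a=p[200:390,110:310,::-1]
ci=camera_info("wrist");p,d=grab_frame("wrist");cv2.imwrite("pics/w3.png",p[:,:,::-1]);np.save("pics/w3.npy",d)
np.savez("pics/w3c.npz",**{k:np.array(v) for k,v in ci.items()})
b=p[:,:,::-1]
a=cv2.resize(a,(420,420),interpolation=cv2.INTER_CUBIC);b=cv2.resize(b,(380,285));c=np.zeros((420,800,3),np.uint8);c[:,:420]=a;c[:285,420:]=b
cv2.imwrite("pics/z4.png",c)
ci=camera_info("scene")
for i in (0,2,3):
    X=cloud(ci,np.load(f"pics/scene{i}.npy"));print(i,np.median(X[284:290,172:180,2]).round(1))
E
```

```text
time: 6.47
ee_pos: [592.7, -28.4, 92.3]
orientation: [[0.369, 0.929, 0.0], [0.929, -0.369, -0.0], [0.0, 0.0, -1.0]]
contact_force: [-0.3, -0.6, -0.1]
finger_gap: 70.0
[592.70313889 -28.42072547  92.34506957] [-0.34979656 -0.57465722 -0.09412183]
0 70.9
2 79.3
3 71.1
```

View pics/z4.png

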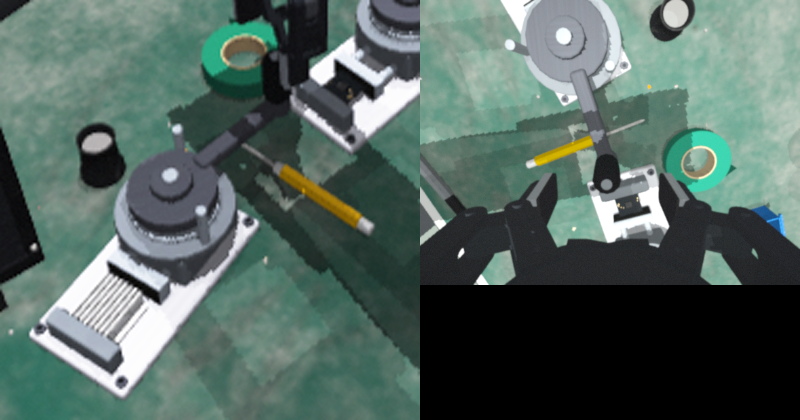

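```bash
python3 - <<'E'
from h import *
ci=dict(np.load("pics/w3c.npz"));d=np.load("pics/w3.npy");p=cv2.imread("pics/w3.png")
cv2.imwrite("pics/z5.png",cv2.resize(p[210:310,220:330],None,fx=6,fy=6,interpolation=cv2.INTER_CUBIC))
X=cloud(ci,d)
m=np.zeros(d.shape,bool);m[230:300,245:305]=1;m&=(X[...,2]>114)&(X[...,2]<126);v,u=np.nonzero(m);print(m.sum(),u.mean(),v.mean(),plane(ci,u.mean(),v.mean(),118.))
print("cap",plane(ci,273,273,118.))
print("bolt",plane(ci,(563-420)*560/380,36*420/285,84.))
E
```

```text
934 274.7837259100642 268.51713062098503 [591.67028436 -28.49436895 118.        ]
cap [589.97685099 -30.39350636 118.        ]
bolt [599.38063846  78.14732054  84.        ]
```

View pics/z5.png

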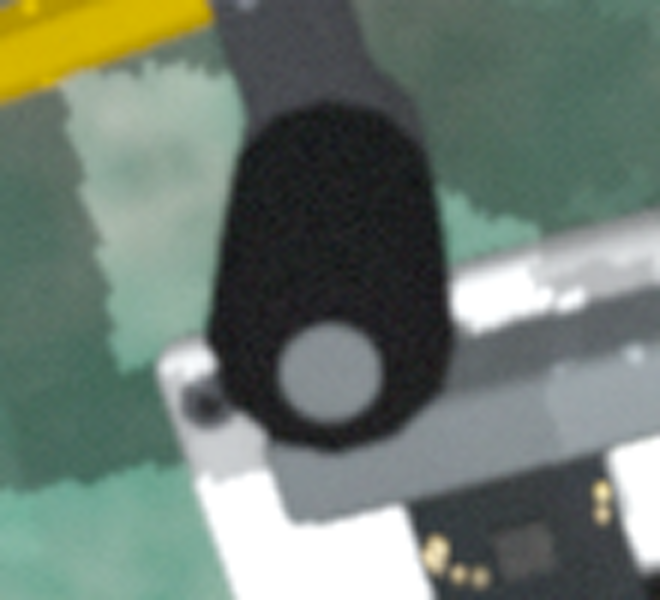

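```bash
python3 -m crank '[[-0.0005,0,-0.004,0,0.07],[-0.001,-0.0005,-0.010,0,0.07],[-0.001,-0.0005,-0.0115,0,0.06],[-0.001,-0.0005,-0.0115,0,0.045],[-0.001,-0.0005,-0.0115,0,0.03],[-0.001,-0.0005,-0.0115,0,0.02],[-0.001,-0.0005,-0.0115,0,0.01],[-0.001,-0.0005,-0.0115,0,0.01],[-0.001,-0.0005,-0.0115,0,0.01]]' 40
python3 - <<'E'
from rig import *
import numpy as np
e=np.array(state()['ee_pos'][:2]);print(e)
V=np.array([599.5,80.8]);K=e;r=np.hypot(*(K-V));a0=np.arctan2(*(K-V)[::-1]);print(r,np.degrees(a0))
o=K
for k in range(0,76,4):
    a=a0-np.radians(k);P=V+r*np.array([np.cos(a),np.sin(a)]);
    if k==40:o=P;
    if k==60:o=P;
    print(k,((P-K)/1000).round(4).tolist(), ((P-o)/1000).round(4).tolist())
E
```

```text
time: 7.32
ee_pos: [591.8, -28.9, 80.8]
orientation: [[0.369, 0.929, 0.001], [0.929, -0.369, -0.0], [0.0, 0.0, -1.0]]
contact_force: [0.2, 0.2, -0.1]
finger_gap: 19.2
[591.78007294 -28.92320575]
109.9944505638087 -94.02459560322995
0 [0.0, 0.0] [0.0, 0.0]
4 [-0.0076, 0.0008] [-0.0076, 0.0008]
8 [-0.0152, 0.0021] [-0.0152, 0.0021]
12 [-0.0226, 0.004] [-0.0226, 0.004]
16 [-0.0299, 0.0064] [-0.0299, 0.0064]
20 [-0.0371, 0.0093] [-0.0371, 0.0093]
24 [-0.044, 0.0126] [-0.044, 0.0126]
28 [-0.0506, 0.0165] [-0.0506, 0.0165]
32 [-0.057, 0.0208] [-0.057, 0.0208]
36 [-0.063, 0.0255] [-0.063, 0.0255]
40 [-0.0687, 0.0306] [0.0, 0.0]
44 [-0.0741, 0.0362] [-0.0053, 0.0055]
48 [-0.079, 0.042] [-0.0103, 0.0114]
52 [-0.0835, 0.0483] [-0.0148, 0.0176]
56 [-0.0876, 0.0548] [-0.0188, 0.0241]
60 [-0.0912, 0.0615] [0.0, 0.0]
64 [-0.0943, 0.0686] [-0.0031, 0.007]
68 [-0.0969, 0.0758] [-0.0057, 0.0142]
72 [-0.099, 0.0832] [-0.0079, 0.0216]
```

```bash
python3 -m crank '[[-0.0038,0.0004,0,-0.03,0.01],[-0.0076,0.0008,0,-0.06,0.01],[-0.0152,0.0021,0,-0.11,0.01],[-0.0226,0.004,0,-0.16,0.01],[-0.0299,0.0064,0,-0.21,0.01],[-0.0371,0.0093,0,-0.26,0.01],[-0.044,0.0126,0,-0.31,0.01],[-0.0506,0.0165,0,-0.36,0.01],[-0.057,0.0208,0,-0.41,0.01],[-0.063,0.0255,0,-0.46,0.01],[-0.0687,0.0306,0,-0.51,0.01],[-0.0687,0.0306,0,-0.51,0.01]]' 40
```

```text
time: 8.32
ee_pos: [522.9, 2.3, 80.8]
orientation: [[0.776, 0.631, 0.001], [0.631, -0.776, 0.0], [0.001, 0.001, -1.0]]
contact_force: [2.1, -1.6, -1.3]
finger_gap: 18.6
```

```bash
python3 -m crank '[[-0.0027,0.0027,0,-0.03,0.01],[-0.0053,0.0055,0,-0.06,0.01],[-0.0078,0.0084,0,-0.09,0.01],[-0.0103,0.0114,0,-0.12,0.01],[-0.0126,0.0145,0,-0.15,0.01],[-0.0148,0.0176,0,-0.18,0.01],[-0.0168,0.0208,0,-0.21,0.01],[-0.0188,0.0241,0,-0.24,0.01],[-0.0188,0.0241,0,-0.24,0.01]]' 60
```

```text
time: 9.07
ee_pos: [505.1, 25.7, 80.9]
orientation: [[0.903, 0.429, 0.002], [0.429, -0.903, -0.0], [0.002, 0.001, -1.0]]
contact_force: [2.5, -1.2, -2.3]
finger_gap: 18.0
```

```bash
python3 - <<'E'
from rig import *
import numpy as np
s=state();e=np.array(s['ee_pos'][:2]);V=np.array([599.5,80.8]);print(e,np.hypot(*(e-V)),np.degrees(np.arctan2(*(e-V)[::-1])),s['contact_force'])
a0=np.radians(-150.02);P0=V+110*np.array([np.cos(a0),np.sin(a0)])
for k in range(1,20):
    a=a0-np.radians(k);P=V+110*np.array([np.cos(a),np.sin(a)]);print(k+56,((P-P0)/1000).round(4).tolist())
E
```

```text
[505.05638902  25.66736771] 109.35814006712523 -149.7252225271844 [ 2.49358352 -1.19785151 -2.31803467]
57 [-0.0009, 0.0017]
58 [-0.0019, 0.0034]
59 [-0.0027, 0.0051]
60 [-0.0036, 0.0068]
61 [-0.0044, 0.0085]
62 [-0.0052, 0.0103]
63 [-0.006, 0.012]
64 [-0.0067, 0.0138]
65 [-0.0074, 0.0156]
66 [-0.0081, 0.0174]
67 [-0.0087, 0.0192]
68 [-0.0093, 0.021]
69 [-0.0099, 0.0228]
70 [-0.0105, 0.0247]
71 [-0.011, 0.0265]
72 [-0.0115, 0.0284]
73 [-0.0119, 0.0303]
74 [-0.0123, 0.0321]
75 [-0.0127, 0.034]
```

```bash
python3 -m crank '[[-0.0009,0.0017,0,-0.02,0.01],[-0.0019,0.0034,0,-0.04,0.01],[-0.0027,0.0051,0,-0.06,0.01],[-0.0036,0.0068,0,-0.08,0.01],[-0.0044,0.0085,0,-0.09,0.01]]' 60;
python3 -m crank '[[-0.0008,0.0018,0,-0.02,0.01],[-0.0008,0.0018,0,-0.02,0.01]]' 60; python3 -m crank '[[-0.0008,0.0017,0,-0.02,0.01],[-0.0008,0.0017,0,-0.02,0.01]]' 60
```

```text
time: 9.48
ee_pos: [500.4, 34.4, 80.8]
orientation: [[0.939, 0.344, 0.002], [0.344, -0.939, 0.0], [0.002, 0.001, -1.0]]
contact_force: [4.9, -1.0, -1.3]
finger_gap: 18.6
time: 9.65
ee_pos: [499.4, 36.5, 80.8]
orientation: [[0.945, 0.326, 0.001], [0.326, -0.945, 0.0], [0.001, 0.0, -1.0]]
contact_force: [5.2, 0.2, -2.3]
finger_gap: 18.0
time: 9.82
ee_pos: [498.6, 38.1, 80.8]
orientation: [[0.952, 0.307, 0.002], [0.307, -0.952, 0.0], [0.002, 0.0, -1.0]]
contact_force: [5.5, -0.9, -2.8]
finger_gap: 18.2
```

```bash
python3 -m crank '[[-0.0007,0.0018,0,-0.02,0.01],[-0.0007,0.0018,0,-0.02,0.01]]' 60; python3 -m crank '[[-0.0007,0.0018,0,-0.02,0.01],[-0.0007,0.0018,0,-0.02,0.01]]' 60;  python3 -m crank '[[-0.0005,0.0018,0,-0.02,0.01],[-0.0005,0.0018,0,-0.02,0.01]]' 60
```

```text
time: 9.98
ee_pos: [498.0, 39.9, 80.8]
orientation: [[0.958, 0.288, 0.002], [0.288, -0.958, 0.0], [0.002, 0.0, -1.0]]
contact_force: [4.2, -0.6, -3.1]
finger_gap: 18.0
time: 10.15
ee_pos: [497.3, 41.7, 80.8]
orientation: [[0.963, 0.269, 0.002], [0.269, -0.963, 0.0], [0.002, 0.0, -1.0]]
contact_force: [5.7, -0.2, -3.5]
finger_gap: 18.1
time: 10.32
ee_pos: [496.8, 43.2, 80.8]
orientation: [[0.968, 0.249, 0.002], [0.249, -0.968, -0.001], [0.001, 0.001, -1.0]]
contact_force: [4.9, -1.2, -4.1]
finger_gap: 17.9
```

```bash
python3 - <<'E'
from rig import *
from h import *
s=state();print(s['contact_force'])
p,d=grab_frame("scene");cv2.imwrite("pics/scene4.png",p[:,:,::-1]);np.save("pics/scene4.npy",d)
cv2.imwrite("pics/z6.png",cv2.resize(p[200:390,110:310,::-1],None,fx=3.9,fy=3,interpolation=cv2.INTER_CUBIC))
ci=camera_info("scene")
for i in (0,3,4):
    X=cloud(ci,np.load(f"pics/scene{i}.npy"));print(i,np.median(X[284:290,172:180,2]).round(1))
E
```

```text
[ 4.91639376 -1.1626816  -4.06256639]
0 70.9
3 71.1
4 70.9
```

View pics/z6.png

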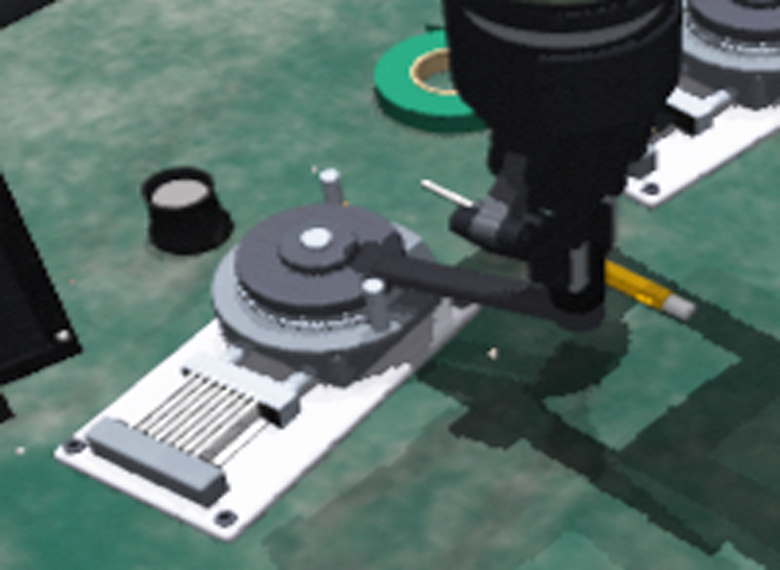

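The jaw has moved up to the sink and the lever is still down at 70.9 mm. I'll keep going gently until the force rises.

```bash
python3 -m crank '[[-0.0006,0.0018,0,-0.02,0.01],[-0.0006,0.0018,0,-0.02,0.01]]' 60; python3 -m crank '[[-0.0006,0.0018,0,-0.02,0.01],[-0.0006,0.0018,0,-0.02,0.01]]' 60;  python3 -m crank '[[-0.0006,0.0018,0,-0.02,0.01],[-0.0006,0.0018,0,-0.02,0.01]]' 60
```

```text
time: 10.53
ee_pos: [496.3, 44.6, 80.7]
orientation: [[0.973, 0.23, 0.002], [0.23, -0.973, -0.001], [0.001, 0.002, -1.0]]
contact_force: [5.5, -1.0, -4.5]
finger_gap: 18.2
time: 10.7
ee_pos: [495.7, 46.4, 80.6]
orientation: [[0.978, 0.21, 0.002], [0.21, -0.978, -0.001], [0.001, 0.001, -1.0]]
contact_force: [6.6, -0.9, -3.7]
finger_gap: 18.3
time: 10.87
ee_pos: [495.0, 48.7, 80.6]
orientation: [[0.982, 0.19, 0.001], [0.19, -0.982, 0.0], [0.001, 0.0, -1.0]]
contact_force: [4.9, 1.0, -4.1]
finger_gap: 18.2
```

```bash
python3 - <<'E'
from rig import *
from h import *
s=state();print(s['contact_force'],s['torque'])
p,d=grab_frame("scene");cv2.imwrite("pics/scene5.png",p[:,:,::-1]);np.save("pics/scene5.npy",d)
ci=camera_info("wrist");q,dq=grab_frame("wrist");cv2.imwrite("pics/w5.png",q[:,:,::-1]);np.save("pics/w5.npy",dq)
np.savez("pics/w5c.npz",**{k:np.array(v) for k,v in ci.items()})
ims=[cv2.imread(f"pics/scene{i}.png")[290:380,120:210] for i in (3,4,5)]
c=np.hstack([cv2.resize(i,(266,266),interpolation=cv2.INTER_CUBIC) for i in ims]);
w=cv2.resize(q[:,:,::-1],(440,330));o=np.zeros((600,798,3),np.uint8);o[:266]=c;o[268:598,:440]=w
cv2.imwrite("pics/z7.png",o)
ci=camera_info("scene")
for i in (0,3,4,5):
    X=cloud(ci,np.load(f"pics/scene{i}.npy"));print(i,np.median(X[284:290,172:180,2]).round(1))
E
```

```text
[ 4.86422453  0.9887392  -4.14565118] [ 0.01624337 -0.93874927 -0.00966872]
0 70.9
3 71.1
4 70.9
5 70.7
```

View pics/z7.png

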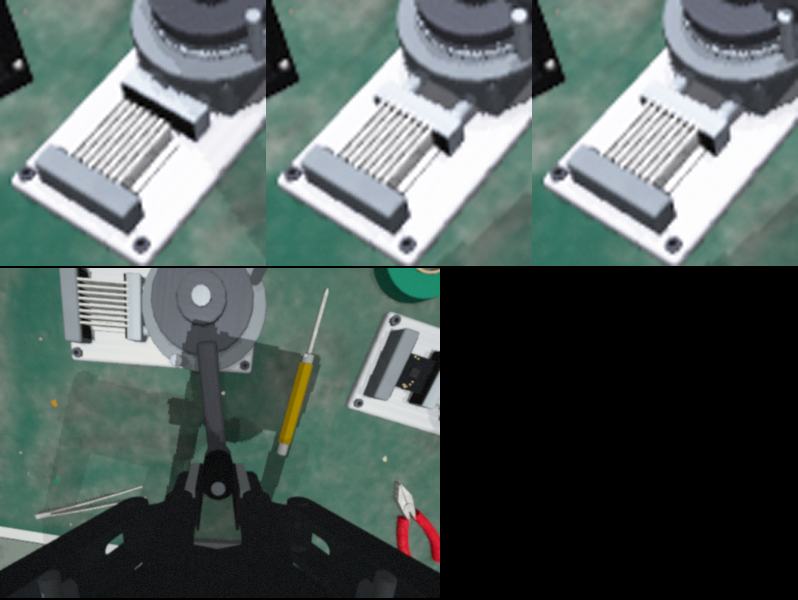

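```bash
python3 - <<'E'
from h import *
q=cv2.imread("pics/w5.png")
a=cv2.resize(q[0:170,80:360],None,fx=2.8,fy=2.8,interpolation=cv2.INTER_CUBIC)
cv2.imwrite("pics/z8.png",a)
cv2.imwrite("pics/z9.png",cv2.resize(q[220:320,220:330],None,fx=5,fy=5,interpolation=cv2.INTER_CUBIC))
E
```

```text
(no output)
```

View pics/z8.png

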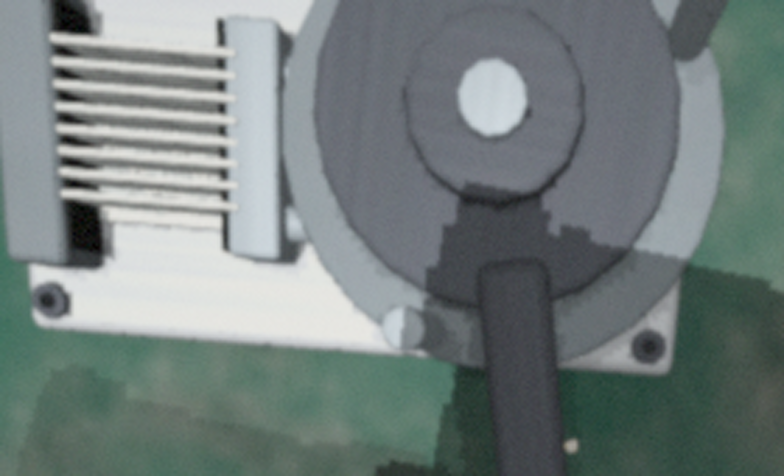

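View pics/z9.png

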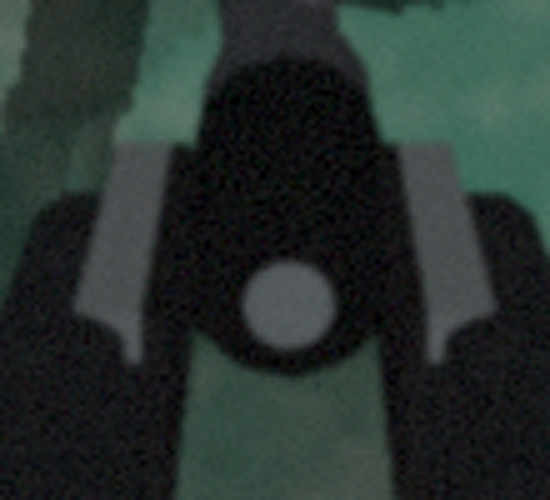

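```bash
python3 - <<'E'
from h import *
def ang(c,b,k):
    B=plane(c,*b,84.);K=plane(c,*k,118.);v=(K-B)[:2];return B.round(1),K.round(1),np.hypot(*v).round(1),np.degrees(np.arctan2(v[1],v[0])).round(1)
for n,b,k in [("w1",(304,75),(275.7,207.1)),("w3",((563-420)*560/380,36*420/285),(275,271.8)),("w5",(255.7,34.6),(277.6,281))]:
    print(n,ang(dict(np.load(f"pics/{n}c.npz")),b,k))
E
```

```text
w1 (array([598.7,  78.7,  84. ]), array([491.4,  57.8, 118. ]), np.float64(109.3), np.float64(-169.0))
w3 (array([599.4,  78.1,  84. ]), array([591.1, -30.2, 118. ]), np.float64(108.6), np.float64(-94.4))
w5 (array([598.2,  78.6,  84. ]), array([494.1,  48.1, 118. ]), np.float64(108.5), np.float64(-163.6))
```

```bash
python3 - <<'E'
from h import *
V=np.array([598.7,79.5]);a=np.radians(6.5);ex=np.array([np.cos(a),np.sin(a)]);ey=np.array([-np.sin(a),np.cos(a)])
for n in ("w1","w3","w5"):
    c=dict(np.load(f"pics/{n}c.npz"));X=cloud(c,np.load(f"pics/{n}.npy")).reshape(-1,3)
    q=X[:,:2]-V;x=q@ex;y=q@ey
    for lo,hi in ((-14,14),(16,26)):
        print(n,lo,hi)
        print([(yy,int(m.sum()),np.percentile(X[m,2],[10,50,90]).round(0).tolist()) for yy in range(48,126,2) for m in [(x>lo)&(x<hi)&(abs(y-yy)<1)] if m.sum()>3])
E
```

```text
w1 -14 14
[(48, 55, [26.0, 27.0, 28.0]), (50, 61, [26.0, 27.0, 28.0]), (52, 58, [26.0, 27.0, 28.0]), (54, 58, [26.0, 26.0, 27.0]), (58, 42, [7.0, 9.0, 9.0]), (60, 97, [8.0, 10.0, 25.0]), (62, 69, [12.0, 18.0, 28.0]), (64, 58, [12.0, 24.0, 28.0]), (66, 57, [13.0, 23.0, 28.0]), (68, 59, [12.0, 21.0, 28.0]), (70, 62, [13.0, 21.0, 28.0]), (72, 58, [13.0, 21.0, 28.0]), (74, 58, [12.0, 23.0, 28.0]), (76, 63, [13.0, 22.0, 28.0]), (78, 60, [13.0, 22.0, 27.0]), (80, 60, [12.0, 22.0, 28.0]), (82, 59, [12.0, 21.0, 28.0]), (84, 64, [12.0, 22.0, 28.0]), (86, 61, [13.0, 23.0, 28.0]), (88, 58, [12.0, 23.0, 28.0]), (90, 60, [12.0, 21.0, 28.0]), (92, 62, [12.0, 22.0, 28.0]), (94, 62, [12.0, 23.0, 28.0]), (96, 56, [12.0, 22.0, 28.0]), (98, 62, [13.0, 22.0, 28.0]), (100, 114, [17.0, 26.0, 28.0]), (102, 71, [27.0, 28.0, 30.0]), (104, 59, [28.0, 29.0, 30.0]), (106, 61, [28.0, 28.0, 30.0]), (108, 66, [27.0, 28.0, 29.0]), (110, 66, [28.0, 28.0, 29.0]), (112, 54, [27.0, 28.0, 29.0]), (114, 33, [27.0, 28.0, 29.0]), (120, 13, [7.0, 8.0, 9.0]), (122, 6, [1.0, 6.0, 6.0]), (124, 53, [-0.0, 1.0, 2.0])]
w1 16 26
[
[... 2415 characters left out ...]
, 25.0, 28.0]), (70, 28, [18.0, 25.0, 27.0]), (72, 35, [9.0, 21.0, 28.0]), (74, 39, [8.0, 19.0, 27.0]), (76, 35, [8.0, 21.0, 28.0]), (78, 38, [8.0, 20.0, 28.0]), (80, 45, [8.0, 20.0, 27.0]), (82, 36, [8.0, 20.0, 28.0]), (84, 44, [8.0, 20.0, 28.0]), (86, 36, [8.0, 18.0, 27.0]), (88, 41, [8.0, 20.0, 27.0]), (90, 42, [8.0, 23.0, 27.0]), (92, 38, [8.0, 18.0, 27.0]), (94, 41, [8.0, 21.0, 27.0]), (96, 41, [8.0, 18.0, 27.0]), (98, 46, [8.0, 22.0, 27.0]), (100, 190, [13.0, 22.0, 27.0]), (102, 65, [26.0, 28.0, 29.0]), (104, 50, [28.0, 28.0, 29.0]), (106, 46, [28.0, 29.0, 29.0]), (108, 46, [27.0, 29.0, 29.0]), (110, 48, [28.0, 28.0, 29.0]), (112, 45, [27.0, 29.0, 29.0]), (114, 16, [27.0, 28.0, 29.0])]
```

The jaw face has gone from y≈55 to y≈65.5 mm, which puts it at the sink (83−18=65). That's about contact, so I'll keep turning until it reaches the firm stop.

```bash
python3 -m crank '[[-0.0006,0.0019,0,-0.02,0.01],[-0.0006,0.0019,0,-0.02,0.01],[-0.0006,0.0019,0,-0.02,0.01]]' 60; python3 -m crank '[[-0.0005,0.0019,0,-0.02,0.01],[-0.0005,0.0019,0,-0.02,0.01],[-0.0005,0.0019,0,-0.02,0.01]]' 60
```

```text
time: 11.22
ee_pos: [493.9, 51.9, 80.6]
orientation: [[0.985, 0.171, 0.001], [0.171, -0.985, 0.003], [0.001, -0.003, -1.0]]
contact_force: [4.2, 4.2, -1.7]
finger_gap: 18.0
time: 11.47
ee_pos: [493.5, 53.7, 80.7]
orientation: [[0.988, 0.152, 0.001], [0.152, -0.988, 0.002], [0.001, -0.002, -1.0]]
contact_force: [5.3, 3.1, -2.6]
finger_gap: 18.3
```

```bash
python3 - <<'E'
from rig import *
from h import *
s=state();print(s['contact_force'],s['ee_pos'])
p,d=grab_frame("scene");cv2.imwrite("pics/scene6.png",p[:,:,::-1]);np.save("pics/scene6.npy",d)
ci=camera_info("wrist");q,dq=grab_frame("wrist");cv2.imwrite("pics/w6.png",q[:,:,::-1]);np.save("pics/w6.npy",dq)
np.savez("pics/w6c.npz",**{k:np.array(v) for k,v in ci.items()})
a=cv2.resize(q[0:170,80:360,::-1],None,fx=2.8,fy=2.8,interpolation=cv2.INTER_CUBIC);cv2.imwrite("pics/z10.png",a)
ci=camera_info("scene")
for i in (0,1,3,5,6):
    X=cloud(ci,np.load(f"pics/scene{i}.npy"));print(i,[np.median(X[r,c,2]).round(1) for r,c in [(slice(284,290),slice(172,180)),(slice(276,281),slice(188,193)),(slice(297,300),slice(215,220))]])
V=np.array([598.7,79.5]);a=np.radians(6.5);ex=np.array([np.cos(a),np.sin(a)]);ey=np.array([-np.sin(a),np.cos(a)])
for n in ("w5","w6"):
    c=dict(np.load(f"pics/{n}c.npz"));X=cloud(c,np.load(f"pics/{n}.npy")).reshape(-1,3);qq=X[:,:2]-V;x=qq@ex;y=qq@ey
    m=(abs(x)<10)&(X[:,2]>25)&(X[:,2]<29)&(y>48)&(y<70);print(n,np.histogram(y[m],np.arange(48,71,1))[0])
E
```

```text
[ 5.25780614  3.14671136 -2.61658716] [493.49858047  53.72368246  80.72319305]
0 [np.float64(70.9), np.float64(83.2), np.float64(71.5)]
1 [np.float64(80.5), np.float64(90.3), np.float64(49.0)]
3 [np.float64(71.1), np.float64(82.6), np.float64(48.8)]
5 [np.float64(70.7), np.float64(82.7), np.float64(50.7)]
6 [np.float64(70.8), np.float64(83.1), np.float64(68.2)]
w5 [ 0  0  0 49 60 60 42 60 54 54 58 52 58 48 58 48 52 24 23 23 26 25]
w6 [ 0  0  5 61 61 57 49 60 52 57 46 56 57 52 51 60 36 24 22 27 20 26]
```

View pics/z10.png

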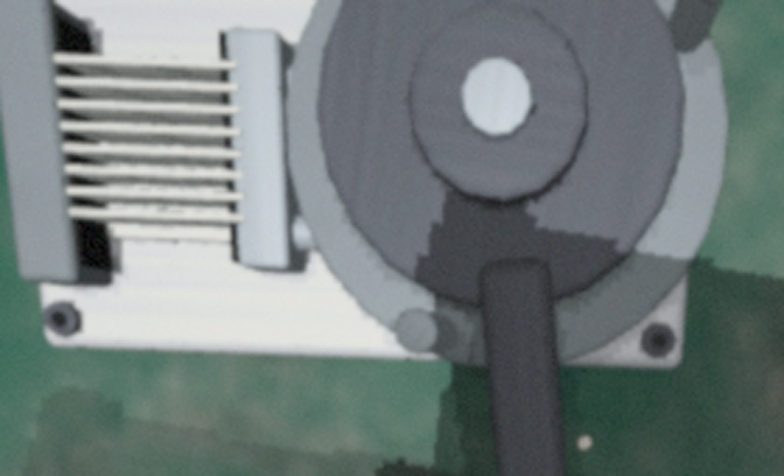

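```bash
python3 - <<'E'
from h import *
for n in ("w5","w6"):
    q=cv2.imread(f"pics/{n}.png");cv2.imwrite(f"pics/k_{n}.png",cv2.resize(q[220:320,220:330],None,fx=3.6,fy=3.6,interpolation=cv2.INTER_CUBIC))
cv2.imwrite("pics/z11.png",np.hstack([cv2.imread("pics/k_w5.png"),cv2.imread("pics/k_w6.png")]))
# cap by gray blob
for n,b in (("w5",(255.7,34.6)),("w6",(257.1,34.6))):
    q=cv2.imread(f"pics/{n}.png");g=cv2.cvtColor(q,cv2.COLOR_BGR2GRAY)[265:300,265:292];v,u=np.nonzero(g>70);k=(u.mean()+265,v.mean()+265)
    c=dict(np.load(f"pics/{n}c.npz"));B=plane(c,*b,84.);K=plane(c,*k,118.);w=(K-B)[:2];print(n,k,len(u),B.round(1),K.round(1),np.hypot(*w),np.degrees(np.arctan2(w[1],w[0])))
E
```

```text
w5 (np.float64(277.23766816143495), np.float64(281.3318385650224)) 223 [598.2  78.6  84. ] [493.9  48.2 118. ] 108.6584905305149 -163.7363680297502
w6 (np.float64(275.64), np.float64(281.28)) 225 [598.1  78.7  84. ] [492.4  53.7 118. ] 108.65045918157905 -166.7070721266331
```

View pics/z11.png

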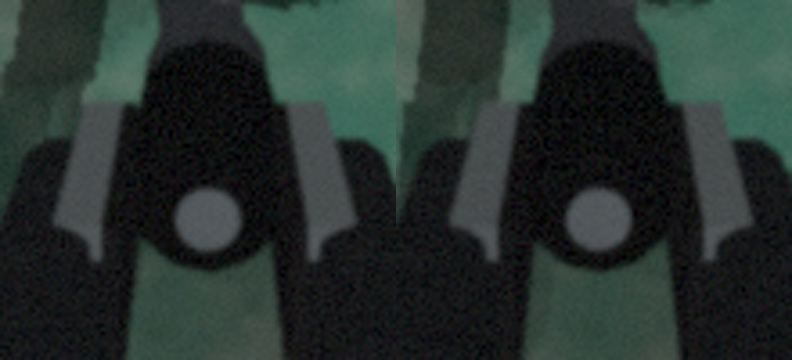

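```bash
python3 -m crank '[[0,0,0,0,0.01],[0,0,0,0,0.01]]' 60; python3 -m crank '[[-0.0002,0.0010,0,-0.01,0.01],[-0.0002,0.0010,0,-0.01,0.01]]' 60; python3 -m crank '[[-0.0002,0.0010,0,-0.01,0.01],[-0.0002,0.0010,0,-0.01,0.01]]' 60
```

```text
time: 11.73
ee_pos: [493.5, 53.7, 80.7]
orientation: [[0.988, 0.152, 0.001], [0.152, -0.988, 0.002], [0.001, -0.002, -1.0]]
contact_force: [4.6, 3.5, -1.0]
finger_gap: 18.3
time: 11.9
ee_pos: [493.4, 54.5, 80.8]
orientation: [[0.99, 0.142, 0.001], [0.142, -0.99, 0.002], [0.001, -0.002, -1.0]]
contact_force: [4.4, 2.3, -2.7]
finger_gap: 18.4
time: 12.07
ee_pos: [493.2, 55.1, 80.8]
orientation: [[0.991, 0.132, 0.001], [0.132, -0.991, 0.001], [0.001, -0.001, -1.0]]
contact_force: [5.0, 1.1, -2.4]
finger_gap: 18.2
```

The readings suggest the jaw reached the stop at about 61°. The lever then rode over one tooth around 68°, because I was unintentionally pulling up about 4 N, and it is now being drawn into the next gap. I'll press down slightly, take off the radial pull and seat the lever. Then I'll turn on in fine steps.

```bash
python3 -m crank '[[0.001,0,-0.0015,0,0.01],[0.002,0,-0.0030,0,0.01],[0.002,0,-0.0030,0,0.01]]' 60; python3 -m crank '[[-0.0002,0.0010,0,-0.01,0.01],[-0.0002,0.0010,0,-0.01,0.01]]' 60; python3 -m crank '[[-0.0002,0.0010,0,-0.01,0.01],[-0.0002,0.0010,0,-0.01,0.01]]' 60
```

```text
time: 12.32
ee_pos: [493.3, 54.1, 79.7]
orientation: [[0.991, 0.133, -0.005], [0.133, -0.991, -0.001], [-0.005, 0.0, -1.0]]
contact_force: [-7.2, -0.6, 17.5]
finger_gap: 18.2
time: 12.48
ee_pos: [493.1, 55.1, 79.7]
orientation: [[0.992, 0.123, -0.004], [0.123, -0.992, -0.001], [-0.004, 0.001, -1.0]]
contact_force: [-6.3, -1.3, 16.2]
finger_gap: 18.2
time: 12.65
ee_pos: [492.9, 56.0, 79.7]
orientation: [[0.994, 0.113, -0.004], [0.113, -0.994, -0.001], [-0.004, 0.001, -1.0]]
contact_force: [-6.4, -2.1, 16.5]
finger_gap: 18.0
```

```bash
python3 -m crank '[[-0.0012,0.0010,0.001,-0.01,0.01],[-0.0012,0.0010,0.001,-0.01,0.01]]' 60; python3 -m crank '[[-0.0002,0.0010,0,-0.01,0.01],[-0.0002,0.0010,0,-0.01,0.01]]' 60; python3 -m crank '[[-0.0002,0.0010,0,-0.01,0.01],[-0.0002,0.0010,0,-0.01,0.01]]' 60
python3 - <<'E'
from rig import *
from h import *
ci=camera_info("wrist");q,dq=grab_frame("wrist");cv2.imwrite("pics/w7.png",q[:,:,::-1]);np.save("pics/w7.npy",dq)
np.savez("pics/w7c.npz",**{k:np.array(v) for k,v in ci.items()})
V=np.array([598.7,79.5]);a=np.radians(6.5);ex=np.array([np.cos(a),np.sin(a)]);ey=np.array([-np.sin(a),np.cos(a)])
for n in ("w5","w6","w7"):
    c=dict(np.load(f"pics/{n}c.npz"));X=cloud(c,np.load(f"pics/{n}.npy")).reshape(-1,3);qq=X[:,:2]-V;x=qq@ex;y=qq@ey
    m=(abs(x)<10)&(X[:,2]>25)&(X[:,2]<30);h=lambda lo,hi:np.histogram(y[m],np.arange(lo,hi,.5))[0]
    print(n,h(49,54),h(63,68),h(98,104))
E
```

```text
time: 12.82
ee_pos: [492.7, 57.3, 80.1]
orientation: [[0.995, 0.102, -0.001], [0.102, -0.995, -0.0], [-0.001, 0.0, -1.0]]
contact_force: [-1.0, -0.2, 9.5]
finger_gap: 18.0
time: 12.98
ee_pos: [492.5, 58.3, 80.1]
orientation: [[0.996, 0.092, -0.002], [0.092, -0.996, -0.001], [-0.002, 0.0, -1.0]]
contact_force: [-1.8, -0.1, 9.9]
finger_gap: 18.3
time: 13.15
ee_pos: [492.3, 59.3, 80.1]
orientation: [[0.997, 0.082, -0.002], [0.082, -0.997, -0.001], [-0.002, 0.0, -1.0]]
contact_force: [-2.1, -1.1, 10.1]
finger_gap: 18.3
w5 [ 0  0  0  0 16 33 33 27 30] [19 31 30 22 16 10 12 11 15] [ 9 14 20 35 36 43 39 31 40 26 22]
w6 [ 0  0  0  5 31 30 28 33 24] [23 37 20 16 13 11 13  9 13] [16  9 24 25 34 41 41 29 36 26 33]
w7 [ 0  0  0  4 37 30 27 29 26] [33 23 24 24 11 11 12  9 12] [15 13 24 29 26 39 40 39 35 25 22]
```

```bash
python3 -m crank '[[-0.0002,0.0010,0,-0.01,0.01],[-0.0002,0.0010,0,-0.01,0.01]]' 60; python3 -m crank '[[-0.0002,0.0010,0,-0.01,0.01],[-0.0002,0.0010,0,-0.01,0.01]]' 60; python3 -m crank '[[-0.0002,0.0010,0,-0.01,0.01],[-0.0002,0.0010,0,-0.01,0.01]]' 60
```

```text
time: 13.37
ee_pos: [492.1, 60.3, 80.1]
orientation: [[0.997, 0.072, -0.002], [0.072, -0.997, -0.001], [-0.002, 0.0, -1.0]]
contact_force: [-1.3, 0.0, 9.5]
finger_gap: 18.6
time: 13.53
ee_pos: [491.9, 61.3, 80.1]
orientation: [[0.998, 0.062, -0.002], [0.062, -0.998, -0.0], [-0.002, 0.0, -1.0]]
contact_force: [-2.7, 0.5, 10.3]
finger_gap: 18.2
time: 13.7
ee_pos: [491.7, 62.4, 80.1]
orientation: [[0.999, 0.052, -0.001], [0.052, -0.999, -0.0], [-0.001, 0.0, -1.0]]
contact_force: [-2.2, -0.7, 9.9]
finger_gap: 18.3
```

```bash
python3 -m crank '[[-0.0002,0.0010,0,-0.01,0.01],[-0.0002,0.0010,0,-0.01,0.01]]' 60; python3 -m crank '[[-0.0002,0.0010,0,-0.01,0.01],[-0.0002,0.0010,0,-0.01,0.01]]' 60
```

```text
time: 13.87
ee_pos: [491.6, 63.3, 80.1]
orientation: [[0.999, 0.043, -0.001], [0.043, -0.999, -0.0], [-0.001, 0.0, -1.0]]
contact_force: [-2.3, -0.9, 9.6]
finger_gap: 18.1
time: 14.03
ee_pos: [491.5, 64.3, 80.1]
orientation: [[0.999, 0.033, -0.001], [0.033, -0.999, -0.001], [-0.001, 0.001, -1.0]]
contact_force: [-1.5, -0.6, 9.5]
finger_gap: 17.9
```

```bash
python3 - <<'E'
from rig import *
from h import *
print(state()['ee_pos'],state()['contact_force'])
ci=camera_info("wrist");q,dq=grab_frame("wrist");cv2.imwrite("pics/w8.png",q[:,:,::-1]);np.save("pics/w8.npy",dq)
np.savez("pics/w8c.npz",**{k:np.array(v) for k,v in ci.items()})
p,d=grab_frame("scene");cv2.imwrite("pics/scene8.png",p[:,:,::-1]);np.save("pics/scene8.npy",d)
ci=camera_info("scene");X=cloud(ci,d);print([np.median(X[r,c,2]).round(1) for r,c in [(slice(284,290),slice(172,180)),(slice(276,281),slice(188,193))]])
a=cv2.resize(q[0:310,80:360,::-1],(520,576),interpolation=cv2.INTER_CUBIC)
b=cv2.resize(p[250:380,120:270,::-1],(278,241),interpolation=cv2.INTER_CUBIC)
o=np.zeros((576,798,3),np.uint8);o[:,:520]=a;o[:241,520:]=b;cv2.imwrite("pics/z12.png",o)
V=np.array([598.7,79.5]);a=np.radians(6.5);ex=np.array([np.cos(a),np.sin(a)]);ey=np.array([-np.sin(a),np.cos(a)])
for n in ("w7","w8"):
    c=dict(np.load(f"pics/{n}c.npz"));X=cloud(c,np.load(f"pics/{n}.npy")).reshape(-1,3);qq=X[:,:2]-V;x=qq@ex;y=qq@ey
    m=(abs(x)<10)&(X[:,2]>25)&(X[:,2]<30);h=lambda lo,hi:np.histogram(y[m],np.arange(lo,hi,.5))[0]
    print(n,h(49,54),h(63,68),h(98,104))
E
```

```text
[491.46531785  64.28716626  80.12551626] [-1.52813663 -0.64635179  9.48613374]
[np.float64(71.1), np.float64(83.1)]
w7 [ 0  0  0  4 37 30 27 29 26] [33 23 24 24 11 11 12  9 12] [15 13 24 29 26 39 40 39 35 25 22]
w8 [ 0  0  0  7 28 38 27 24 29] [35 25 24 12 19  9 12 11 11] [12 13 21 28 29 44 29 38 33 22 20]
```

View pics/z12.png

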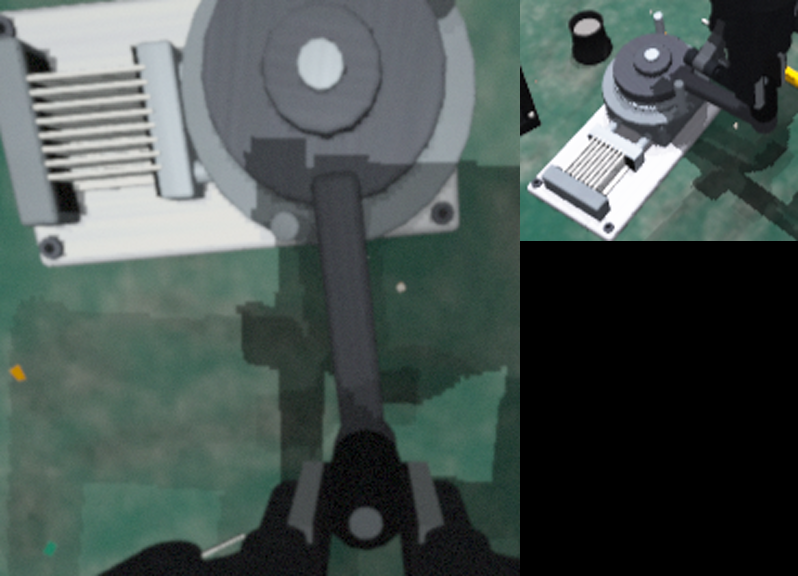

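```bash
cat > rect.py <<'E'
from h import *
V=np.array([598.7,79.5]);a=np.radians(6.5);ex=np.array([np.cos(a),np.sin(a)]);ey=np.array([-np.sin(a),np.cos(a)])
def rect(n,z=27.,s=8):
    c=dict(np.load(f"pics/{n}c.npz"));q=cv2.imread(f"pics/{n}.png")
    yy,xx=np.meshgrid(np.arange(40,125,1/s),np.arange(-40,40,1/s))
    P=V+xx[...,None]*ex+yy[...,None]*ey;P=np.concatenate([P,np.full(xx.shape+(1,),z)],-1)
    uv=proj(c,P).astype(np.float32);return cv2.remap(q,uv[...,0],uv[...,1],cv2.INTER_LINEAR)
E
python3 - <<'E'
from rect import *
ims=[rect(n,s=4.6) for n in("w1","w5","w6","w8")]
h,w=ims[0].shape[:2];print(h,w)
o=np.vstack([np.hstack(ims[:2]),np.hstack(ims[2:])]);o=cv2.resize(o,(784,int(o.shape[0]*784/o.shape[1])) );o=o[:600] if o.shape[0]>600 else o
print(o.shape);cv2.imwrite("pics/z13.png",o)
E
```

```text
368 391
(600, 784, 3)
```

View pics/z13.png

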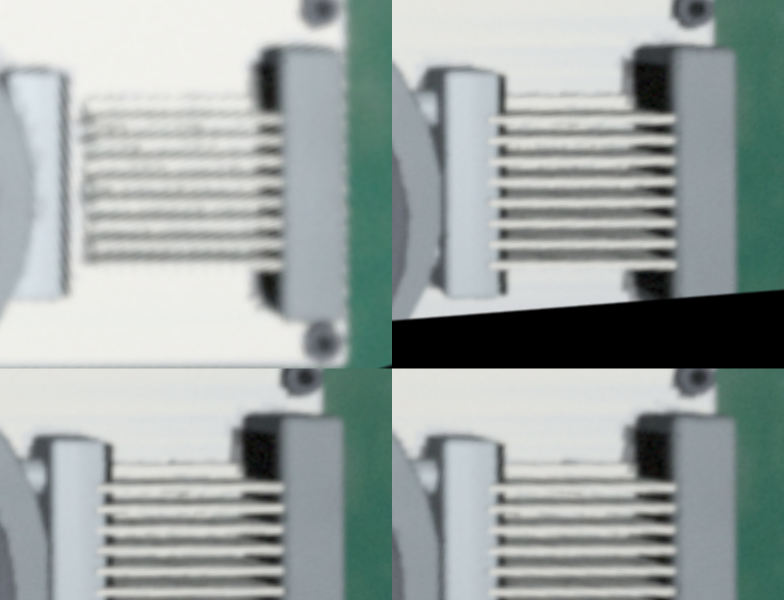

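```bash
python3 - <<'E'
from rect import *
s=8
for n in("w1","w5","w6","w7","w8"):
    g=cv2.cvtColor(rect(n,s=s),cv2.COLOR_BGR2GRAY).astype(float)
    r=lambda x0,x1:g[int((x0+40)*s):int((x1+40)*s)].mean(0)
    p=r(-23.5,-20.5); y=np.arange(len(p))/s+40
    d=np.gradient(cv2.GaussianBlur(p[None],(0,0),4)[0])
    pk=[(round(float(y[i]),2),round(float(d[i]),1)) for i in range(1,len(d)-1) if abs(d[i])>abs(d[i-1]) and abs(d[i])>=abs(d[i+1]) and abs(d[i])>1.2]
    print(n,pk)
E
```

```text
w1 [(41.88, 4.9), (52.75, -4.3), (54.88, 5.1), (95.62, -6.3), (100.5, 5.7), (115.25, -3.0)]
w5 [(43.12, 2.9), (46.25, -5.9), (51.5, 7.3), (62.88, -7.4), (64.62, 9.7), (89.75, -6.0), (92.38, -7.2), (100.62, 5.3), (114.38, -3.1)]
w6 [(43.25, 2.9), (46.38, -7.0), (51.12, 7.3), (62.5, -7.1), (64.38, 9.0), (89.88, -5.8), (92.5, -7.1), (100.62, 5.5), (114.25, -3.0)]
w7 [(43.25, 2.5), (46.62, -7.2), (51.25, 7.2), (62.5, -7.5), (64.25, 9.5), (89.75, -5.6), (92.62, -6.8), (100.62, 5.2), (114.25, -3.0)]
w8 [(42.88, 3.0), (46.38, -6.3), (51.12, 7.1), (62.5, -7.3), (64.25, 9.3), (90.0, -5.6), (92.62, -6.7), (100.62, 5.2), (114.25, -2.9)]
```

Edge fits give a jaw travel of 10.0 mm at w5, so the stop was reached there. After the lever slipped a tooth the jaw backed off 0.38 mm (about 2.4°). I'll lift again, swing back about 30°, drop the lever in and re-tighten while pressing down, so it can't ride over.

```bash
python3 -m crank '[[0,0,0.002,0,0.01],[0,0,0.004,0,0.01],[0,0,0.006,0,0.01],[0,0,0.008,0,0.01],[0,0,0.010,0,0.01],[0,0,0.012,0,0.01],[0,0,0.013,0,0.01],[0,0,0.013,0,0.01]]' 60
python3 - <<'E'
from rig import *
from h import *
s=state();e=np.array(s['ee_pos'])[:2]
p,d=grab_frame("scene");X=cloud(camera_info("scene"),d);print([np.median(X[r,c,2]).round(1) for r,c in [(slice(284,290),slice(172,180)),(slice(276,281),slice(188,193))]])
V=np.array([600.5,80.5]);r=np.hypot(*(e-V));a0=np.arctan2(*(e-V)[::-1]);print(r,np.degrees(a0))
for k in range(0,49,4):
    a=a0+np.radians(k);P=V+r*np.array([np.cos(a),np.sin(a)]);print(k,((P-e)/1000).round(4).tolist())
E
```

```text
time: 14.8
ee_pos: [491.7, 64.5, 91.6]
orientation: [[0.999, 0.033, -0.0], [0.033, -0.999, 0.0], [-0.0, -0.0, -1.0]]
contact_force: [4.6, 0.7, -5.6]
finger_gap: 17.9
[np.float64(81.4), np.float64(90.4)]
109.96105763748888 -171.6155387557077
0 [0.0, 0.0]
4 [0.0014, -0.0075]
8 [0.0033, -0.015]
12 [0.0057, -0.0223]
16 [0.0086, -0.0294]
20 [0.012, -0.0362]
24 [0.0159, -0.0429]
28 [0.0203, -0.0492]
32 [0.025, -0.0552]
36 [0.0302, -0.0609]
40 [0.0358, -0.0662]
44 [0.0417, -0.0711]
48 [0.0479, -0.0755]
```

```bash
python3 -m crank '[[0.0006,-0.0038,0,0.04,0.01],[0.0014,-0.0075,0,0.09,0.01],[0.0033,-0.015,0,0.16,0.01],[0.0057,-0.0223,0,0.23,0.01],[0.0086,-0.0294,0,0.30,0.01],[0.012,-0.0362,0,0.37,0.01],[0.0159,-0.0429,0,0.44,0.01],[0.0203,-0.0492,0,0.51,0.01],[0.0226,-0.0522,0,0.56,0.01],[0.025,-0.0552,0,0.60,0.01],[0.025,-0.0552,0,0.60,0.01],[0.025,-0.0552,0,0.60,0.01]]' 60
python3 -m crank '[[0,0,0,0,0.04],[0,0,0,0,0.06],[0,0,0,0,0.07],[0,0,0,0,0.07],[0,0,0,0,0.07],[0,0,0,0,0.07]]' 60
python3 - <<'E'
from rig import *
from h import *
p,d=grab_frame("scene");X=cloud(camera_info("scene"),d);print([np.median(X[r,c,2]).round(1) for r,c in [(slice(284,290),slice(172,180)),(slice(276,281),slice(188,193))]])
ci=camera_info("wrist");q,dq=grab_frame("wrist");cv2.imwrite("pics/w9.png",q[:,:,::-1]);np.save("pics/w9.npy",dq)
np.savez("pics/w9c.npz",**{k:np.array(v) for k,v in ci.items()})
cv2.imwrite("pics/z14.png",q[:,:,::-1])
g=cv2.cvtColor(q,cv2.COLOR_RGB2GRAY)
E
```

```text
time: 15.85
ee_pos: [515.9, 9.8, 90.9]
orientation: [[0.807, 0.59, -0.002], [0.59, -0.807, 0.001], [-0.001, -0.002, -1.0]]
contact_force: [3.4, 2.2, -5.2]
finger_gap: 17.9
time: 16.35
ee_pos: [516.8, 9.1, 91.9]
orientation: [[0.806, 0.591, 0.0], [0.591, -0.806, -0.0], [-0.0, 0.0, -1.0]]
contact_force: [1.0, -0.3, 1.1]
finger_gap: 70.2
[np.float64(70.9), np.float64(82.9)]
```

View pics/z14.png

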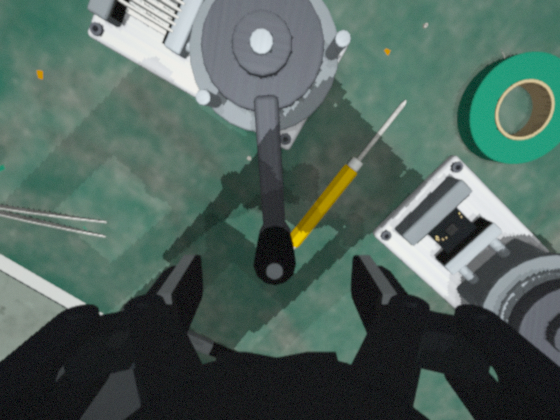

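```bash
python3 - <<'E'
from rect import *
q=cv2.imread("pics/w9.png");g=cv2.cvtColor(q,cv2.COLOR_BGR2GRAY)
def blob(x0,x1,y0,y1,t):
    v,u=np.nonzero(g[y0:y1,x0:x1]>t);return u.mean()+x0,v.mean()+y0,len(u)
k=blob(265,284,261,281,70);b=blob(246,276,26,56,150);print(k,b)
c=dict(np.load("pics/w9c.npz"));B=plane(c,*b[:2],84.);K=plane(c,*k[:2],118.);w=(K-B)[:2];print(B,K,np.hypot(*w),np.degrees(np.arctan2(w[1],w[0])))
E
```

```text
(np.float64(274.0421052631579), np.float64(270.7631578947368), 190) (np.float64(260.83720930232556), np.float64(40.60676532769556), 473)
[598.6443192  78.6237626  84.       ] [515.04207492   9.18636516 118.        ] 108.6779067341311 -140.2880431642679
```

```bash
python3 -m crank '[[-0.0006,0,-0.005,0,0.07],[-0.0012,0,-0.0115,0,0.07],[-0.0012,0,-0.0115,0,0.05],[-0.0012,0,-0.0115,0,0.03],[-0.0012,0,-0.0115,0,0.02],[-0.0012,0,-0.0115,0,0.01],[-0.0012,0,-0.0115,0,0.01],[-0.0012,0,-0.0115,0,0.01],[-0.0012,0,-0.0125,0,0.01],[-0.0012,0,-0.0135,0,0.01],[-0.0012,0,-0.0135,0,0.01]]' 60
python3 -m crank '[[-0.0006,0.0007,0,0,0.01],[-0.0012,0.0015,0,0,0.01],[-0.0012,0.0015,0,0,0.01]]' 60;python3 -m crank '[[-0.0006,0.0007,0,0,0.01],[-0.0012,0.0015,0,0,0.01],[-0.0012,0.0015,0,0,0.01]]' 60
```

```text
time: 17.37
ee_pos: [516.6, 8.1, 79.9]
orientation: [[0.806, 0.592, 0.002], [0.592, -0.806, -0.002], [0.0, 0.003, -1.0]]
contact_force: [-2.1, -3.6, 10.0]
finger_gap: 18.3
time: 17.62
ee_pos: [515.2, 9.7, 79.9]
orientation: [[0.806, 0.592, 0.001], [0.592, -0.806, -0.002], [-0.0, 0.003, -1.0]]
contact_force: [-2.8, -1.7, 8.7]
finger_gap: 18.4
time: 17.87
ee_pos: [513.9, 11.2, 79.9]
orientation: [[0.806, 0.592, 0.001], [0.592, -0.806, -0.002], [-0.0, 0.002, -1.0]]
contact_force: [-3.9, -3.2, 8.5]
finger_gap: 18.1
```

```bash
python3 -m crank '[[-0.0006,0.0007,0,0,0.01],[-0.0012,0.0015,0,0,0.01],[-0.0012,0.0015,0,0,0.01]]' 60;python3 -m crank '[[-0.0006,0.0007,0,0,0.01],[-0.0011,0.0015,0,0,0.01],[-0.0011,0.0015,0,0,0.01]]' 60
cat > look.py <<'E'
import sys
from rig import *
from rect import *
n=sys.argv[1]
s0=state();print(np.round(s0['ee_pos'],1),np.round(s0['contact_force'],1))
ci=camera_info("wrist");q,dq=grab_frame("wrist");cv2.imwrite(f"pics/{n}.png",q[:,:,::-1]);np.save(f"pics/{n}.npy",dq)
np.savez(f"pics/{n}c.npz",**{k:np.array(v) for k,v in ci.items()})
p,d=grab_frame("scene");cv2.imwrite(f"pics/s_{n}.png",p[:,:,::-1]);X=cloud(camera_info("scene"),d);print("hub z",[np.median(X[r,c,2]).round(1) for r,c in [(slice(284,290),slice(172,180)),(slice(276,281),slice(188,193))]])
s=8
g=cv2.cvtColor(rect(n,s=s),cv2.COLOR_BGR2GRAY).astype(float)
p=g[int((-23.5+40)*s):int((-20.5+40)*s)].mean(0); y=np.arange(len(p))/s+40
d=np.gradient(cv2.GaussianBlur(p[None],(0,0),4)[0])
print([(round(float(y[i]),2),round(float(d[i]),1)) for i in range(1,len(d)-1) if abs(d[i])>abs(d[i-1]) and abs(d[i])>=abs(d[i+1]) and abs(d[i])>1.2])
E
python3 look.py w10
```

```text
time: 18.12
ee_pos: [512.9, 12.6, 79.9]
orientation: [[0.806, 0.592, 0.002], [0.592, -0.806, -0.002], [0.0, 0.003, -1.0]]
contact_force: [-3.8, -2.9, 9.1]
finger_gap: 18.4
time: 18.37
ee_pos: [512.1, 13.8, 79.9]
orientation: [[0.806, 0.592, 0.002], [0.592, -0.806, -0.003], [0.0, 0.004, -1.0]]
contact_force: [-2.1, -3.6, 8.7]
finger_gap: 18.2
[512.1  13.8  79.9] [-2.1 -3.6  8.7]
hub z [np.float64(71.1), np.float64(83.0)]
[(43.75, 1.7), (46.0, -6.3), (51.12, 7.4), (62.5, -8.3), (64.25, 10.5), (88.88, -6.0), (91.88, -7.8), (99.38, 1.9), (102.75, -2.9)]
```

```bash
python3 -m crank '[[-0.0006,0.0007,0,0,0.01],[-0.0011,0.0015,0,0,0.01],[-0.0011,0.0015,0,0,0.01]]' 60;python3 look.py w11; python3 -m crank '[[-0.0006,0.0007,0,0,0.01],[-0.0011,0.0015,0,0,0.01],[-0.0011,0.0015,0,0,0.01]]' 60
python3 look.py w12
```

```text
time: 18.72
ee_pos: [511.1, 15.1, 79.9]
orientation: [[0.806, 0.592, 0.003], [0.592, -0.806, -0.003], [0.0, 0.004, -1.0]]
contact_force: [-2.1, -5.5, 6.8]
finger_gap: 18.6
[511.1  15.1  79.9] [-2.1 -5.5  6.8]
hub z [np.float64(71.0), np.float64(82.7)]
[(43.62, 2.1), (46.12, -6.7), (51.25, 7.5), (62.62, -8.1), (64.38, 10.5), (89.0, -6.1), (92.0, -7.6), (99.75, 2.0), (102.75, -2.9)]
time: 19.07
ee_pos: [510.0, 16.6, 79.9]
orientation: [[0.806, 0.592, 0.003], [0.592, -0.806, -0.003], [0.0, 0.004, -1.0]]
contact_force: [-2.4, -3.7, 7.8]
finger_gap: 18.3
[510.   16.6  79.9] [-2.4 -3.7  7.8]
hub z [np.float64(70.8), np.float64(83.2)]
[(43.5, 2.2), (46.25, -6.2), (51.5, 7.5), (62.75, -8.2), (64.5, 10.4), (89.12, -6.1), (92.0, -7.8), (99.62, 2.0), (102.88, -2.9)]
```

The jaw is moving again (62.50 → 62.75 mm) after about 4° of tooth backlash. I'll carry on in half-degree steps.

```bash
python3 -m crank '[[-0.0005,0.0008,0,0,0.01],[-0.0005,0.0008,0,0,0.01]]' 60;python3 -m crank '[[-0.0005,0.0008,0,0,0.01],[-0.0005,0.0008,0,0,0.01]]' 60;python3 look.py w13
```

```text
time: 19.33
ee_pos: [509.5, 17.4, 79.9]
orientation: [[0.806, 0.592, 0.002], [0.592, -0.806, -0.003], [0.0, 0.004, -1.0]]
contact_force: [-2.3, -4.4, 7.7]
finger_gap: 18.2
time: 19.5
ee_pos: [509.1, 18.0, 79.9]
orientation: [[0.806, 0.592, 0.003], [0.592, -0.806, -0.004], [0.0, 0.004, -1.0]]
contact_force: [-2.1, -5.2, 8.3]
finger_gap: 18.4
[509.1  18.   79.9] [-2.1 -5.2  8.3]
hub z [np.float64(70.9), np.float64(83.0)]
[(43.62, 3.1), (46.25, -6.1), (51.5, 7.6), (62.88, -8.3), (64.62, 10.4), (89.25, -6.0), (92.12, -7.8), (99.88, 2.0), (102.88, -3.0)]
```

```bash
python3 -m crank '[[-0.0005,0.0008,0,0,0.01],[-0.0005,0.0008,0,0,0.01]]' 60;python3 -m crank '[[-0.0005,0.0008,0,0,0.01],[-0.0005,0.0008,0,0,0.01]]' 60;python3 look.py w14
```

```text
time: 19.77
ee_pos: [508.7, 18.6, 79.9]
orientation: [[0.806, 0.592, 0.003], [0.592, -0.806, -0.004], [0.0, 0.005, -1.0]]
contact_force: [-2.0, -4.9, 7.3]
finger_gap: 18.3
time: 19.93
ee_pos: [508.2, 19.3, 79.8]
orientation: [[0.806, 0.592, 0.003], [0.592, -0.806, -0.004], [0.0, 0.005, -1.0]]
contact_force: [-1.9, -5.4, 7.7]
finger_gap: 18.2
[508.2  19.3  79.8] [-1.9 -5.4  7.7]
hub z [np.float64(70.6), np.float64(82.7)]
[(43.38, 3.3), (46.12, -6.1), (51.5, 7.6), (62.88, -8.3), (64.62, 10.5), (89.38, -6.0), (92.25, -7.7), (99.75, 2.2), (103.0, -3.1)]
```

```bash
python3 - <<'E'
from rect import *
R={n:cv2.cvtColor(rect(n,s=8),cv2.COLOR_BGR2GRAY).astype(np.float32) for n in("w5","w8","w9","w10","w11","w12","w13","w14")}
print({n:(float((r[:, int((105-40)*8)]>0).mean())) for n,r in R.items()})
def sh(a,b,x0,x1,y0,y1):
    f=lambda r:np.ascontiguousarray(r[int((x0+40)*8):int((x1+40)*8),int((y0-40)*8):int((y1-40)*8)])
    A,B=f(R[a]),f(R[b]);w=cv2.createHanningWindow(A.shape[::-1],cv2.CV_32F)
    (dx,dy),resp=cv2.phaseCorrelate(A,B,w);return round(dx/8,3),round(dy/8,3),round(resp,2)
for ref in("w10","w5"):
  for n in("w5","w8","w9","w10","w11","w12","w13","w14"):
    print(ref,n,"jaw",sh(ref,n,-27,-14,54,70),"fixed",sh(ref,n,-27,-8,96,112),"sinkmid",sh(ref,n,-18,10,72,92))
cv2.imwrite("pics/z15.png",np.vstack([R["w5"][80:330],R["w14"][80:330]]))
E
```

```text
{'w5': 0.8078125, 'w8': 1.0, 'w9': 0.275, 'w10': 0.2, 'w11': 0.2, 'w12': 0.2, 'w13': 0.2015625, 'w14': 0.2015625}
w10 w5 jaw (-0.074, -0.157, 0.06) fixed (1.637, 3.207, 0.05) sinkmid (1.223, 9.32, 0.09)
w10 w8 jaw (0.064, -0.046, 0.51) fixed (-2.334, 7.748, 0.04) sinkmid (1.164, 9.278, 0.11)
w10 w9 jaw (-0.149, 0.57, 0.28) fixed (0.727, 5.465, 0.22) sinkmid (2.845, 4.298, 0.27)
w10 w10 jaw (-0.0, -0.0, 1.0) fixed (0.0, -0.0, 1.0) sinkmid (-0.0, 0.063, 1.0)
w10 w11 jaw (0.379, -0.138, 0.45) fixed (0.315, -0.037, 0.49) sinkmid (-1.319, 0.839, 0.05)
w10 w12 jaw (-0.008, 0.082, 0.26) fixed (0.307, -0.014, 0.02) sinkmid (0.919, -0.454, 0.3)
w10 w13 jaw (0.183, -0.04, 0.66) fixed (-0.933, 1.206, 0.03) sinkmid (0.32, -0.009, 0.54)
w10 w14 jaw (0.573, -0.074, 0.45) fixed (-0.385, 0.336, 0.33) sinkmid (0.612, -0.085, 0.63)
w5 w5 jaw (-0.0, -0.0, 1.0) fixed (0.0, 0.0, 1.0) sinkmid (0.0, 0.062, 1.0)
w5 w8 jaw (-0.023, -0.005, 0.37) fixed (0.019, 0.123, 0.5) sinkmid (0.017, -0.267, 0.26)
w5 w9 jaw (-0.413, 0.011, 0.41) fixed (-0.002, 0.357, 0.07) sinkmid (0.049, -0.349, 0.04)
w5 w10 jaw (0.074, 0.157, 0.06) fixed (-1.637, -3.207, 0.05) sinkmid (-1.223, -9.195, 0.09)
w5 w11 jaw (-0.037, 0.051, 0.49) fixed (-3.046, -9.028, 0.04) sinkmid (-0.068, -11.178, 0.07)
w5 w12 jaw (-0.127, 0.069, 0.53) fixed (-0.013, -4.973, 0.08) sinkmid (0.097, -9.17, 0.11)
w5 w13 jaw (0.134, 0.012, 0.48) fixed (-1.857, -8.336, 0.12) sinkmid (-1.562, -7.723, -0.01)
w5 w14 jaw (-0.003, 0.006, 0.53) fixed (0.228, -4.715, 0.01) sinkmid (-4.327, -7.358, -0.0)[ WARN:0@0.976] global loadsave.cpp:1063 imwrite_ Unsupported depth image for selected encoder is fallbacked to CV_8U.
```

View pics/z15.png

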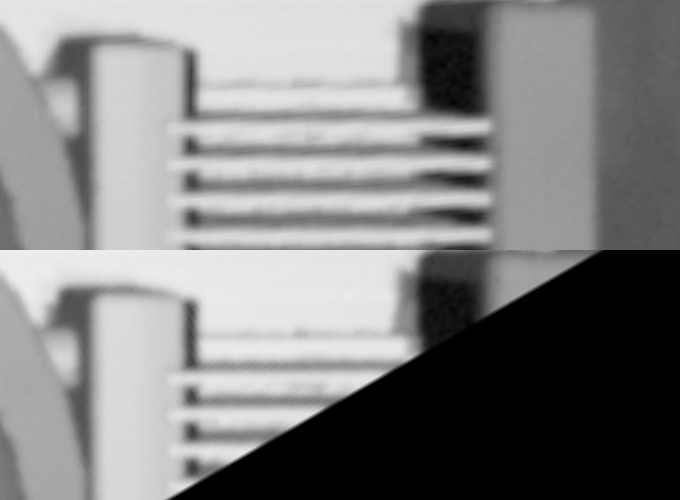

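```bash
python3 -m crank '[[0,0,-0.001,0,0.01],[0,0,-0.001,0,0.01]]' 80;python3 -m crank '[[-0.0005,0.0008,0,0,0.01],[-0.0005,0.0008,0,0,0.01]]' 80;python3 -m crank '[[-0.0005,0.0008,0,0,0.01],[-0.0005,0.0008,0,0,0.01]]' 80;python3 look.py w15
```

```text
time: 20.2
ee_pos: [508.3, 19.1, 79.7]
orientation: [[0.806, 0.592, 0.003], [0.592, -0.806, -0.004], [-0.0, 0.005, -1.0]]
contact_force: [-4.4, -5.7, 12.5]
finger_gap: 17.5
time: 20.37
ee_pos: [507.8, 19.8, 79.6]
orientation: [[0.806, 0.592, 0.003], [0.592, -0.806, -0.005], [-0.0, 0.006, -1.0]]
contact_force: [-3.8, -6.5, 12.1]
finger_gap: 17.8
time: 20.53
ee_pos: [507.3, 20.6, 79.6]
orientation: [[0.806, 0.592, 0.003], [0.592, -0.806, -0.005], [-0.0, 0.005, -1.0]]
contact_force: [-3.7, -6.0, 10.6]
finger_gap: 17.8
[507.3  20.6  79.6] [-3.7 -6.  10.6]
hub z [np.float64(70.7), np.float64(82.8)]
[(43.38, 3.1), (46.25, -6.1), (51.5, 7.6), (62.88, -8.3), (64.62, 10.5), (89.5, -6.1), (92.38, -7.9), (99.75, 1.9), (102.75, -2.9)]
```

```bash
python3 - <<'E'
from rect import *
for n in ("w9","w10","w11","w12","w13","w14","w15"):
    q=cv2.imread(f"pics/{n}.png");g=cv2.cvtColor(q,cv2.COLOR_BGR2GRAY);c=dict(np.load(f"pics/{n}c.npz"))
    def blob(u0,v0,r,t):
        for _ in range(4):
            x0,y0=int(u0)-r,max(int(v0)-r,0);v,u=np.nonzero(g[y0:int(v0)+r+1,x0:int(u0)+r+1]>t);u0,v0=u.mean()+x0,v.mean()+y0
        return u0,v0
    try:
        b=proj(c,np.array([598.6,78.6,84.]));b=blob(*b,13,150)
        e=c['xyz'];k=blob(274 if n=="w9" else 276,271 if n=="w9" else 281,9,70)
        B=plane(c,*b,84.);K=plane(c,*k,118.);w=(K-B)[:2];print(n,np.round(b,1),np.round(k,1),B.round(1),K.round(1),np.degrees(np.arctan2(w[1],w[0])).round(2))
    except Exception as ex: print(n,ex)
E
```

```text
w9 [260.8  40.6] [274.  270.8] [598.6  78.6  84. ] [515.    9.2 118. ] -140.29
w10 [273.7  31.6] [277.  280.6] [598.5  78.7  84. ] [511.9  13.4 118. ] -142.99
w11 [277.3  31.6] [277.2 280.6] [598.5  78.7  84. ] [510.9  14.7 118. ] -143.84
w12 [281.3  31.7] [277.1 280.6] [598.5  78.8  84. ] [509.8  16.3 118. ] -144.83
w13 [284.8  31.8] [277.3 280.7] [598.5  78.8  84. ] [508.9  17.6 118. ] -145.63
w14 [288.2  32.2] [277.6 280.9] [598.4  78.8  84. ] [508.   18.8 118. ] -146.41
w15 [291.6  31.8] [277.8 281. ] [598.4  78.9  84. ] [507.2  20.1 118. ] -147.17
```

The jaw edge has plateaued at 62.88 mm in w13–w15. That's the same place as at w5, 10.0 mm from the start, while the lever only strains a little further, so the screw is at its stop. I'll relieve the press, open the fingers and retreat upward.

```bash
python3 -m crank '[[0,0,0.001,0,0.01],[0,0,0.0025,0,0.01],[0,0,0.0025,0,0.03],[0,0,0.0025,0,0.05],[0,0,0.0025,0,0.07],[0,0,0.0025,0,0.07],[0,0,0.0025,0,0.07],[0,0,0.0025,0,0.07]]' 40; python3 look.py w16; python3 -m crank '[[0,0,0.010,0,0.07],[0,0,0.025,0,0.07],[0,0,0.045,0,0.07],[0,0,0.065,0,0.07],[0,0,0.085,0,0.07],[0,0,0.100,0,0.07],[0,0,0.115,0,0.07],[0,0,0.125,0,0.07],[0,0,0.125,0,0.07],[0,0,0.125,0,0.07]]'; python3 look.py w17
```

```text
time: 21.3
ee_pos: [505.5, 23.3, 79.3]
orientation: [[0.806, 0.592, -0.001], [0.592, -0.806, 0.0], [-0.0, -0.001, -1.0]]
contact_force: [-0.8, 0.0, 0.5]
finger_gap: 70.0
[505.5  23.3  79.3] [-0.8  0.   0.5]
hub z [np.float64(70.9), np.float64(83.0)]
[(43.25, 3.1), (46.38, -6.4), (51.5, 7.7), (62.88, -8.5), (64.62, 10.7), (89.62, -6.0), (92.38, -7.7), (99.75, 2.5), (103.25, -3.2)]
time: 22.23
ee_pos: [506.1, 23.0, 205.2]
orientation: [[0.806, 0.591, 0.002], [0.591, -0.806, -0.0], [0.001, 0.001, -1.0]]
contact_force: [0.1, -0.5, -0.4]
finger_gap: 69.8
[506.1  23.  205.2] [ 0.1 -0.5 -0.4]
hub z [np.float64(70.9), np.float64(83.0)]
[(41.75, 2.0), (48.25, -6.1), (51.38, 6.2), (62.75, -4.3), (64.88, 5.6), (95.0, -6.2), (100.5, 5.6), (114.0, -2.8)]
```

```bash
python3 - <<'E'
import cv2,numpy as np
a=cv2.imread("pics/s_w17.png");b=cv2.imread("pics/w17.png")
o=np.hstack([cv2.resize(a,(400,300)),cv2.resize(b,(400,300))]);cv2.imwrite("pics/z16.png",o)
s0=cv2.imread("pics/scene0.png");d=cv2.absdiff(a,s0).max(2)[170:270,240:380];print("other-vise diff px>40:",(d>40).sum())
E
```

```text
other-vise diff px>40: 1685
```

View pics/z16.png

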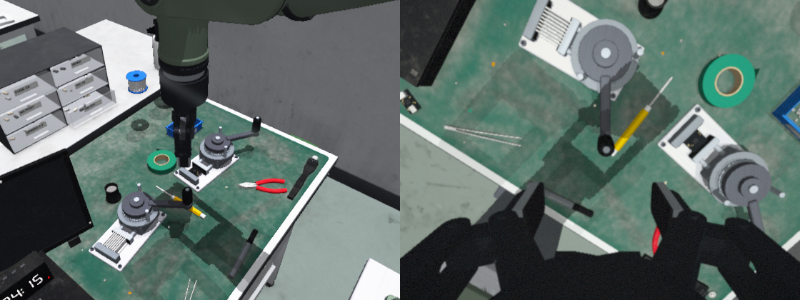

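The left half of the picture (scene view) shows the gripper clear above the bench and the heat-sink vise's knob free at (186,200). The other vise's knob is still at (256,124), where it started. The right half (wrist view) shows the moving jaw against the heat sink, so I'm handing the job in.

```bash
python3 -c "
from rig import *
print(job_done()); print(state()['time'])"
```

```text
the job is handed in; nothing more can be done
None
the job is handed in; nothing more can be done
```

The heat-sink vise is tight on the sink by my last measurements, and I handed the job in at about 22 s. I lifted the lever about 10 mm, swung it back about 75° and let it drop into the serrations. I then turned it clockwise to the stop, released it and raised the gripper clear.

**Not clean the first time:** at the end of the first tightening I was pulling up on the knob by about 4 N. The lever rode over one serration and the jaw backed off about 0.4 mm. I lifted it again, swung it back about 32°, let it drop in and re-tightened while pressing down.

**Last checks:**
- **Jaw:** it has moved 10.0 mm from its start, about 1.15 rad on the screw if it began at 0.05 rad. It stopped at the same place as before the slip and held there after release.
- **Lever:** it is fully down, with the hub at its starting height.
- **Gripper:** it is open at 205 mm with no contact force.
- **Other vise:** its lever looks unmoved. A pixel comparison of that area did show changes; I put them down to the gripper and its shadow in the picture.

**Weak evidence:** the force at the knob did not rise sharply at the stop, only from about 3 N to 4 N or less. "Tight" therefore rests on where the jaw stopped, not on force.

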